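# Slide the tall lantern into its charging dock and press its button

### The arm

A 6-joint arm with a two-finger parallel gripper is mounted at the origin on the work surface. World frame = base frame: x ahead of the robot, y to its left, z up, the work surface at z = 0. Lengths are in m, angles in rad, forces in N, time in s.
With the tool pointing down it reaches from about 0.4 to 0.925 m from the base axis. Payload 12.5 kg.
Tool frame: the origin (TCP) lies midway between the tips of the shut fingers; the grasp point (between the pads) lies bot.grip_depth behind it (bot.grip_depth is the distance from the TCP to the grasp point, in m); z points along the fingers, y is the line along which they close (so a half turn about z gives the same grasp; the last joint's range is limited). The gripper opens to 95 mm and grips with 3 to 60 N. Pads are 20 mm wide; open, the fingers measure 119 mm over their backs; the gripper's body (75 mm by 180 mm) begins 59 mm behind the grasp point.
Start: joints at [1.181, 0.491, 1.559, -0, 1.092, -0.106], TCP at [0.175, 0.6, 0.215] pointing down, gripper open.
Joint ranges: [-3.1, 3.1], [-0.84, 2.19], [0.05, 2.79], [-1.13, 4.28], [0.06, 2.93], [-2.69, 2.69]. Speed limits (rad/s): [2.22, 2.22, 2.79, 3.14, 3.14, 3.14].

### API

Orientations are given as a 3x3 rotation matrix whose columns are the frame's x, y, z axes.
In Python, from station import bot gives the robot as it stands. The module is installed in compiled form; this text tells all that it offers.
- The arm moves only by the tool send_rows, never from a script. Its argument "series" is a list of rows, each an object of numbers: "tx", "ty", "tz": the shift along the tool's x, y, z scaled (see below); "ax", "ay", "az": the turn, a rotation vector about the tool's x, y, z scaled (see below). In form: [{"tx": .., "ty": .., "tz": .., "ax": .., "ay": .., "az": ..}, ...]. A call has 1 to 12 rows; each row shifts and turns the commanded pose from where the row before left it, along the tool's axes as they then stand; what a row does not reach is not made up. The controller multiplies each number of a shift by 0.05 m and each number of a turn by 5 degrees. A row lasts 1/10 s, in which the tool goes at most 50 mm and 8.59 degrees, less where a joint would pass 70% of its speed; a pose out of reach is approached as far as the arm can. A call with a number of a shift or a turn outside -1 to 1 is refused whole. A call with a gripper value outside its range is refused whole. "grip" is the opening, from -1 (shut) to 1 (fully open), set as the call begins (left out, the last holds). The fingers move at their own pace and stop on an object; "force" is the grip in N (left out, the last holds). Time passes only in rows, so rows that do not move let the fingers close. It gives the time, the measured TCP pose, the force, the opening and the grip force at its end, in the units of the state.
- bot.observe(): the state, without advancing time (a new reading comes with each control period).
- bot.snapshot(name): name is "scene" or "top" or "wrist"; returns the picture (420x560x3 uint8, red, green, blue); there is no depth.
- bot.calibration(name): a dict with "mtx" (3x3 intrinsics, pixels), "dist_coeffs" ([k1, k2, p1, p2, k3] as OpenCV has them; the pictures are not rectified), "R" (3x3) and "t" (3): a world point X has camera coordinates R X + t. Camera axes: x right, y down, z forward; pixel columns grow to the right and rows downward; lengths in m; the calibration is good to about 2 mm. A picture is of the moment at which its call begins: read the wrist's pose just before it. calibration takes no time and is no camera call; for the wrist camera it gives the pose at the moment of the call.
- bot.close_job(): hands the job in; it is judged then, once.
The state is a dict: "time": time; "joint_positions": joint angles; "dq": joint speeds; "joint_torque": joint torques, N m; "eef_pos": TCP position; "tcp_rot": TCP orientation; "ft_force": force on the tool from outside, world axes, zero at the start; "ft_torque": the same for the moment, N m; "grip_width": opening from 0.0 (shut) to 1.0 (fully open); "grip_force": force on a finger pad.
Only numpy, scipy, OpenCV 4.12 (cv2) and the standard library are available. Lean on these libraries where they do the work, as an engineer would, in place of code of your own. Each camera call takes 0.05 s, during which the arm holds its last target. There are 200 camera calls.

### The job

Without gripping or lifting it, push the tall slim lantern low on its foot so that it slides upright across the stool until it stands fully home in the charging dock. Then press the button on its top right down to start the charge and let it spring back up. Go gently, do not let the lantern rock or tip over, and leave the tumbler, mug, torch and everything else on the stool where they are.

Things in the scene. Friction and masses are not known exactly. Their poses are not given: they have to be found in the camera images.
- stool: Low moulded plastic stool, fixed to the platform, top 400 mm (x) by 540 mm (y), flat, 110 mm above the platform. Origin: on the platform under its centre; z up.
- lantern: Loose slim lantern, 0.3 to 0.6 kg, round about its axis (yaw means nothing), standing on the stool. Foot: disc 72 mm across, 36 mm high, tapering to 54 mm at height 44; clear chimney 55 mm over its ribs; cap 58 mm across at heights 148 to 174, the button on it. Origin: centre of underside, z up. Pushed at chimney or cap it tips; pushed at the foot it slides at 1 to 6 N.
- dock: Charging dock fixed on the stool: a U with no floor, open to its own -x. Origin: on the stool top, where the centre of the lantern's underside is when fully home; x points into the dock. Back block: front face at x = 36 mm, 104 wide, 34 thick, 55 high. Side rails 28 high, 12 thick, 80 apart inside, reach to x = -9; then flared lips to a mouth 105 wide, ending at x = -29 (122 wide outside).
- lamp_button (a joint): Travel in m of the momentary spring button on the lantern's cap: 0 up, 0.006 fully down; fully down takes about 5 N, and it springs back when released.
- lamp_button_top (a point): Centre of the top face of that button, 26 mm in diameter, on the lantern's axis; it is pressed straight down.
- organiser: Grey battery organiser with one drawer, fixed on the stool to the left (+y of the dock) of the dock: 100 mm deep (x), 140 mm wide (y), 85 mm high; the drawer with its knob faces the robot and may stand up to 15 mm open. Origin: centre of its underside. Not part of the work.
- organiser_drawer0_handle (a point): The drawer's knob, 35 mm in front of the drawer face. To be left alone.
- tumbler: Loose open steel tumbler, 70 mm in diameter at the rim, 100 mm high. Origin: centre of its underside. To be left alone.
- mug: Loose ceramic mug, 74 mm in diameter, 85 mm high, with a handle on its own +y side. Origin: centre of its underside. To be left alone.
- torch: Loose metal torch standing on its wide head, 50 mm in diameter at the bottom, 34 mm above, 125 mm high. Origin: centre of its underside. To be left alone.
Mind the look-alikes: they are no part of the job. Of the things like the lantern, leave any that is purple; of the rest the larger one is meant.

How it is judged:
On the way, in this order (a step that is already met when the one before it is completed fails the run):
1. the lantern stands fully home in the dock, upright (horizontal distance between lantern and dock below 0.008 m and angle between lantern's own z axis and vertical below 0.06 rad and z of lantern in the frame of dock below 0.005 m and value of joint lamp_button below 0.001 m), for 0.2 s.
2. the button is pressed right down with the lantern in the dock (horizontal distance between lantern and dock below 0.008 m and angle between lantern's own z axis and vertical below 0.06 rad and z of lantern in the frame of dock below 0.005 m and value of joint lamp_button above 0.0045 m), for 0.05 s.
At the end, for the whole second after the job is handed in: The lantern stands upright (within 0.06 rad) on the stool, its axis within 8 mm of the dock's home point, at rest, and the button, having been pressed at least 4.5 mm down while docked, is up again (all of step 1 and linear speed of lantern below 0.01 m/s); the robot touches nothing.
It fails at once if the lantern is tipped or rocked more than 0.2 rad (angle between lantern's own z axis and vertical above 0.2 rad).
It fails at once if the lantern is lifted more than 12 mm off the stool (z of lantern in the frame of dock above 0.012 m).
It fails at once if the lantern is gripped or forced: more than 30 N from the fingers (contact force between the fingers and lantern above 30 N).
It fails at once if the tumbler, mug, torch or drawer is moved more than 15 mm (distance of any of tumbler, mug, torch, organiser_drawer0_handle from where it was at the start of the episode above 0.015 m).
It also fails if it takes over 64 s, if anything falls off the work surface, if the arm or the gripper's body presses on something with over 40 N, if the wrist force passes 120 N, or if a joint passes its speed limit or range.

## Working session

There is one attempt and no reset: what is moved stays moved. The work goes in short steps, Python scripts to look and compute and a tool call to move; the robot and the scene stay as the last step left them, time stands still between calls to the robot, and variables do not carry over. Pictures are saved under pics/ and viewed, at most 10 in all, crops included, and the job is handed in when it is done.

Besides the shell and the picture viewer there is one more tool, called after "Emit:" as name([rows], argument=value, ...), one row to a line, values as JSON. send_rows: Moves the arm, as the interface text tells. Shifts and turns lie within -1 to 1; 1 stands for 0.05 m of shift or 5 degrees of turn. Its arguments: {"type":"object","properties":{"series":{"type":"array","items":{"type":"object","properties":{"tx":{"type":"number"},"ty":{"type":"number"},"tz":{"type":"number"},"ax":{"type":"number"},"ay":{"type":"number"},"az":{"type":"number"}}}},"grip":{"type":"number"},"force":{"type":"number"}},"required":["series"]}

```bash
mkdir -p pics; cat > h.py <<'E'
import numpy as np, cv2
from station import bot
def save(n,f):
    im=bot.snapshot(n); cv2.imwrite('pics/'+f,im[:,:,::-1]); return im
def ray(n,uv,z,c=None):
    c=c or bot.calibration(n); K=np.array(c['mtx']);d=np.array(c['dist_coeffs']);R=np.array(c['R']);t=np.array(c['t'])
    p=cv2.undistortPoints(np.array(uv,float).reshape(-1,1,2),K,d).reshape(-1,2)
    D=np.c_[p,np.ones(len(p))]@R; o=-R.T@t
    return o+D*((z-o[2])/D[:,2])[:,None]
def proj(n,X):
    c=bot.calibration(n);R=np.array(c['R'])
    return cv2.projectPoints(np.array(X,float).reshape(-1,3),cv2.Rodrigues(R)[0],np.array(c['t'],float),np.array(c['mtx']),np.array(c['dist_coeffs']))[0].reshape(-1,2)
E
python3 - <<'E'
from h import *
save('scene','s0.png');save('top','t0.png')
s=bot.observe();print(s['time'],s['eef_pos'],np.round(s['tcp_rot'],3),bot.grip_depth)
for n in('scene','top'):
    c=bot.calibration(n);print(n,-np.array(c['R']).T@np.array(c['t']),np.array(c['R'])[2])
E
```

```text
0.1 [0.17487065 0.59979849 0.21413595] [[-0.96   0.28  -0.   ]
 [ 0.28   0.96  -0.001]
 [ 0.    -0.001 -1.   ]] 0.0188
scene [1.00842625 0.07653667 0.92583753] [-0.55361251 -0.00107852 -0.8327737 ]
top [0.44292231 0.08405631 1.05661763] [ 0.09672347 -0.01423646 -0.99520947]
```

View pics/s0.png

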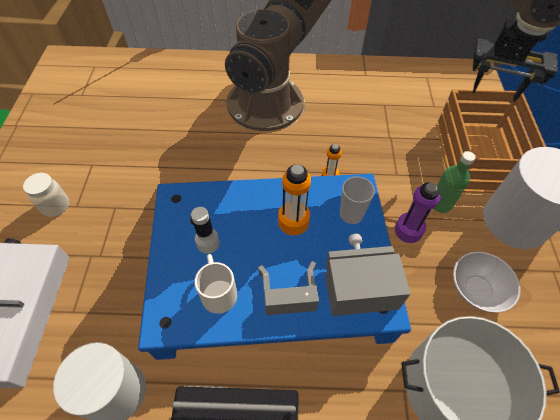

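View pics/t0.png

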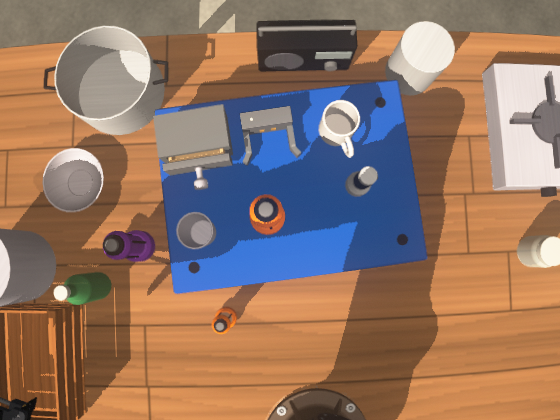

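The scene picture shows the blue stool with the big orange lantern at (295,205), the dock at (290,290) and the organiser at (367,280). The tumbler is at (355,200), the mug at (215,288) and the torch at (205,230). In the top picture the lantern is at (267,213) and the dock at (270,130), mouth towards the robot. The purple and small orange look-alikes are off the stool.

```bash
python3 - <<'E'
from h import *
im=cv2.imread('pics/t0.png')[90:250,160:390]
cv2.imwrite('pics/t0c.png',cv2.resize(im,None,fx=3.4,fy=3.4,interpolation=cv2.INTER_CUBIC))
for n,f,roi in(('top','t0',(180,250,230,300)),('scene','s0',(160,240,270,320))):
    im=cv2.imread(f'pics/{f}.png');h=cv2.cvtColor(im,cv2.COLOR_BGR2HSV)
    m=cv2.inRange(h,(5,150,80),(22,255,255));M=np.zeros_like(m);a,b,c,d=roi;M[a:b,c:d]=m[a:b,c:d]
    ys,xs=np.nonzero(M);print(n,xs.min(),xs.max(),ys.min(),ys.max(),len(xs))
    for y in range(ys.min(),ys.max()+1,4): 
        q=xs[ys==y]; print(y,q.min() if len(q) else 0,q.max() if len(q) else 0,end='; ')
    print()
# stool corners from top
c=ray('top',[(155,107),(397,80),(427,259),(174,293)],0.11);print(c.round(3))
print(ray('top',[(267,209)],0.284),ray('top',[(266,216)],.146))
E
```

```text
top 250 284 195 233 588
195 264 266; 199 255 276; 203 252 280; 207 250 281; 211 250 283; 215 250 284; 219 251 284; 223 252 282; 227 254 280; 231 259 276; 
scene 278 319 171 234 888
171 278 286; 175 283 309; 179 283 310; 183 283 309; 187 283 308; 191 286 306; 195 0 0; 199 0 0; 203 0 0; 207 281 307; 211 279 308; 215 279 309; 219 278 308; 223 279 308; 227 280 307; 231 284 304; 
[[ 0.758  0.334  0.11 ]
 [ 0.806 -0.197  0.11 ]
 [ 0.414 -0.238  0.11 ]
 [ 0.36   0.294  0.11 ]]
[[0.51337546 0.09423865 0.284     ]] [[0.51190454 0.0984461  0.146     ]]
```

View pics/t0c.png

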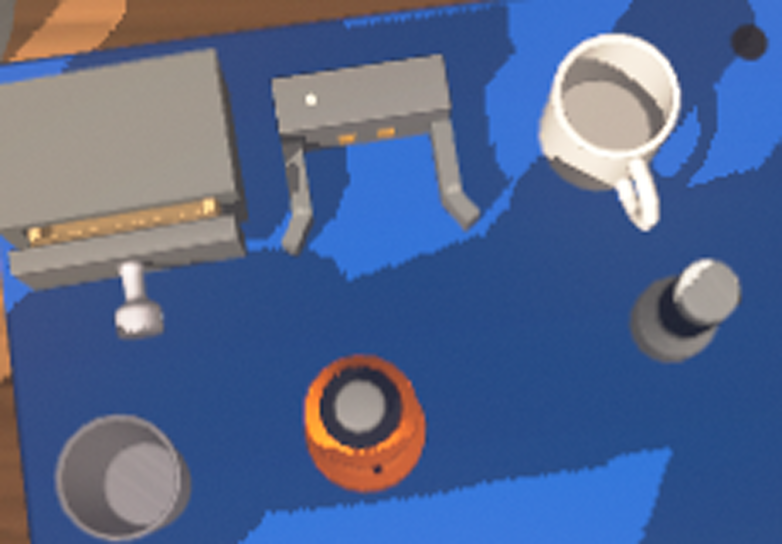

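```bash
python3 - <<'E'
from h import *
f=lambda a:np.array(a)/3.4+[160-.35,90-.35]
b=ray('top',f([(273,80),(443,56),(450,111),(281,134)]),.165);print(b.round(4))
print(np.linalg.norm(b-np.roll(b,-1,0),axis=1))
y=(b[0]+b[3]-b[1]-b[2])[:2];y/=np.linalg.norm(y);x=np.array([y[1],-y[0]]);print('x',x,'yaw',np.degrees(np.arctan2(x[1],x[0])))
print('stool yaw',[np.degrees(np.arctan2(*v)) for v in [(.048,.531),(.054,.532)]])
ctr=b.mean(0)[:2];home=ctr-x*(.036+.017);print('home',home)
r=ray('top',f([(282,250),(298,254),(467,230),(481,217),(432,122),(447,195),(305,160),(312,212)]),.138)[:,:2]-home
print('rails in dock',np.c_[r@x,r@y].round(4))
# lantern: top-view foot ellipse at z=.146 left/right tangents
for uv,z in (((250,213),.146),((284,216),.146),((267,233),.146),((359/3.4+159.65,405/3.4+89.65),.29)):
    print(ray('top',[uv],z).round(4))
# scene foot: width rows 219, bottom row
print('scene',ray('scene',[(278,219),(309,217),(293,234)],.13).round(4), ray('scene',[(293.5,234)],.11).round(4))
for n,u,z in (('tumbler',(120/3.4+160,477/3.4+90),.21),('torch',(708/3.4+160,293/3.4+90),.235),('mug',(615/3.4+160,97/3.4+90),.195),('knob',(137/3.4+160,318/3.4+90),.15)):
    p=ray('top',[u],z)[0,:2]-home;print(n,ray('top',[u],z).round(3),p@x,p@y)
E
```

```text
[[0.7203 0.1454 0.165 ]
 [0.7324 0.0438 0.165 ]
 [0.6984 0.0408 0.165 ]
 [0.6871 0.1413 0.165 ]]
[0.10233753 0.03415477 0.10110415 0.03352758]
x [0.99341133 0.11460338] yaw 6.58074898705539
stool yaw [np.float64(5.165241044995761), np.float64(5.795886382291909)]
home [0.65688331 0.08675343]
rails in dock [[-0.0276  0.0605]
 [-0.0315  0.0513]
 [-0.0314 -0.0518]
 [-0.0246 -0.0614]
 [ 0.0381 -0.0407]
 [-0.0083 -0.043 ]
 [ 0.0255  0.0393]
 [-0.0071  0.0394]]
[[0.5189 0.1304 0.146 ]]
[[0.5109 0.0623 0.146 ]]
[[0.4777 0.0974 0.146 ]]
[[0.5133 0.0971 0.29  ]]
scene [[0.5194 0.0621 0.13  ]
 [0.5114 0.1325 0.13  ]
 [0.5572 0.0968 0.13  ]] [[0.5458 0.0984 0.11  ]]
tumbler [[0.484 0.23  0.21 ]] -0.15530381646736352 0.1623423162173681
torch [[ 0.573 -0.093  0.235]] -0.10371907852325972 -0.16906789858704446
mug [[ 0.695 -0.054  0.195]] 0.022029195606966173 -0.14411199049260273
knob [[0.581 0.229 0.15 ]] -0.05901825043934057 0.1503246696715086
```

```bash
cat > plan.py <<'E'
from h import *
from scipy.spatial.transform import Rotation as Ro, Slerp
home=np.array([.657,.087,.11]); yaw=np.radians(6.3)
X=np.array([np.cos(yaw),np.sin(yaw),0]);Y=np.array([-X[1],X[0],0])
def W(x,y,z): return home+x*X+y*Y+[0,0,z]       # dock frame -> world
def D(p): p=np.array(p)-home; return np.array([p@X,p@Y,p[2]])
def rot(psi,th):                               # heading (deg, rel. dock) and tilt forward from vertical
    a=yaw+np.radians(psi);t=np.radians(th);y=np.array([-np.sin(a),np.cos(a),0]);z=np.array([np.cos(a)*np.sin(t),np.sin(a)*np.sin(t),-np.cos(t)])
    return np.c_[np.cross(y,z),y,z]
def rows(wps,start=None):                      # wps: (pos, R, n)
    s=bot.observe();p,R=(np.array(s['eef_pos']),Ro.from_matrix(s['tcp_rot'])) if start is None else start
    P,Q=p,R;k=0
    for q,M,n in wps:
        M=Ro.from_matrix(M);sl=Slerp([0,1],Ro.concatenate([R,M]))
        for i in range(1,n+1):
            pt=p+(np.array(q)-p)*i/n;Rt=sl(i/n)
            d=(Q.inv().apply(pt-P)/.05).round(2);a=np.degrees((Q.inv()*Rt).as_rotvec()).round(1)/5
            assert abs(d).max()<=1 and abs(a).max()<=1,(d,a)
            print(k,{n:round(float(v),2) for n,v in zip(('tx','ty','tz','ax','ay','az'),[*d,*a]) if v});k+=1
            Q=Q*Ro.from_rotvec(np.radians(a*5));P=P+(Q*Ro.from_rotvec(-np.radians(a*5))).apply(d*.05)
        p,R=P,Q
    print('end',P.round(4),'dock',D(P).round(4))
E
python3 - <<'E'
from plan import *
s=bot.observe();p=s['eef_pos']
rows([([.2,.55,.4],s['tcp_rot'],4),(W(-.235,.01,.27),rot(12,40),18)])
E
```

```text
0 {'tx': -0.19, 'ty': -0.2, 'tz': -0.93}
1 {'tx': -0.19, 'ty': -0.21, 'tz': -0.93}
2 {'tx': -0.19, 'ty': -0.2, 'tz': -0.93}
3 {'tx': -0.19, 'ty': -0.21, 'tz': -0.93}
4 {'tx': -0.39, 'ty': -0.44, 'tz': 0.02, 'ax': -0.14, 'ay': -0.44, 'az': -0.36}
5 {'tx': -0.37, 'ty': -0.46, 'tz': 0.03, 'ax': -0.12, 'ay': -0.42, 'az': -0.38}
6 {'tx': -0.35, 'ty': -0.46, 'tz': 0.04, 'ax': -0.14, 'ay': -0.44, 'az': -0.36}
7 {'tx': -0.34, 'ty': -0.48, 'tz': 0.05, 'ax': -0.14, 'ay': -0.42, 'az': -0.38}
8 {'tx': -0.32, 'ty': -0.49, 'tz': 0.06, 'ax': -0.14, 'ay': -0.44, 'az': -0.36}
9 {'tx': -0.3, 'ty': -0.5, 'tz': 0.06, 'ax': -0.12, 'ay': -0.42, 'az': -0.36}
10 {'tx': -0.29, 'ty': -0.51, 'tz': 0.06, 'ax': -0.14, 'ay': -0.44, 'az': -0.38}
11 {'tx': -0.26, 'ty': -0.52, 'tz': 0.07, 'ax': -0.14, 'ay': -0.42, 'az': -0.36}
12 {'tx': -0.25, 'ty': -0.52, 'tz': 0.07, 'ax': -0.14, 'ay': -0.44, 'az': -0.38}
13 {'tx': -0.22, 'ty': -0.54, 'tz': 0.08, 'ax': -0.12, 'ay': -0.42, 'az': -0.36}
14 {'tx': -0.21, 'ty': -0.55, 'tz': 0.08, 'ax': -0.14, 'ay': -0.44, 'az': -0.36}
15 {'tx': -0.18, 'ty': -0.55, 'tz': 0.07, 'ax': -0.14, 'ay': -0.44, 'az': -0.38}
16 {'tx': -0.16, 'ty': -0.56, 'tz': 0.08, 'ax': -0.12, 'ay': -0.42, 'az': -0.36}
17 {'tx': -0.15, 'ty': -0.56, 'tz': 0.08, 'ax': -0.14, 'ay': -0.44, 'az': -0.36}
18 {'tx': -0.12, 'ty': -0.57, 'tz': 0.08, 'ax': -0.14, 'ay': -0.42, 'az': -0.38}
19 {'tx': -0.1, 'ty': -0.57, 'tz': 0.07, 'ax': -0.14, 'ay': -0.44, 'az': -0.36}
20 {'tx': -0.08, 'ty': -0.58, 'tz': 0.07, 'ax': -0.12, 'ay': -0.42, 'az': -0.38}
21 {'tx': -0.06, 'ty': -0.58, 'tz': 0.07, 'ax': -0.14, 'ay': -0.44, 'az': -0.36}
end [0.4225 0.0713 0.3799] dock [-0.2348  0.0101  0.2699]
```

Emit:
send_rows([
  {"tx": -0.2,"ty": -0.2,"tz": -0.93},
  {"tx": -0.2,"ty": -0.2,"tz": -0.93},
  {"tx": -0.2,"ty": -0.2,"tz": -0.93},
  {"tx": -0.2,"ty": -0.2,"tz": -0.93},
  {"tx": -0.39,"ty": -0.44,"tz": 0.02,"ax": -0.14,"ay": -0.43,"az": -0.37},
  {"tx": -0.37,"ty": -0.46,"tz": 0.03,"ax": -0.13,"ay": -0.43,"az": -0.37},
  {"tx": -0.35,"ty": -0.46,"tz": 0.04,"ax": -0.13,"ay": -0.43,"az": -0.37},
  {"tx": -0.34,"ty": -0.48,"tz": 0.05,"ax": -0.13,"ay": -0.43,"az": -0.37},
  {"tx": -0.32,"ty": -0.49,"tz": 0.06,"ax": -0.13,"ay": -0.43,"az": -0.37},
  {"tx": -0.3,"ty": -0.5,"tz": 0.06,"ax": -0.13,"ay": -0.43,"az": -0.37},
  {"tx": -0.29,"ty": -0.51,"tz": 0.06,"ax": -0.13,"ay": -0.43,"az": -0.37},
  {"tx": -0.26,"ty": -0.52,"tz": 0.07,"ax": -0.13,"ay": -0.43,"az": -0.37},
], grip=0.05)

```text
invalid input at $.series[0]: expected keys tx, ty, tz, ax, ay, az
```

Emit:
send_rows([
  {"tx": -0.25,"ty": -0.52,"tz": 0.07,"ax": -0.13,"ay": -0.43,"az": -0.37},
  {"tx": -0.22,"ty": -0.54,"tz": 0.08,"ax": -0.13,"ay": -0.43,"az": -0.37},
  {"tx": -0.21,"ty": -0.55,"tz": 0.08,"ax": -0.13,"ay": -0.43,"az": -0.37},
  {"tx": -0.18,"ty": -0.55,"tz": 0.07,"ax": -0.13,"ay": -0.43,"az": -0.37},
  {"tx": -0.16,"ty": -0.56,"tz": 0.08,"ax": -0.13,"ay": -0.43,"az": -0.37},
  {"tx": -0.15,"ty": -0.56,"tz": 0.08,"ax": -0.13,"ay": -0.43,"az": -0.37},
  {"tx": -0.12,"ty": -0.57,"tz": 0.08,"ax": -0.13,"ay": -0.43,"az": -0.37},
  {"tx": -0.1,"ty": -0.57,"tz": 0.07,"ax": -0.13,"ay": -0.43,"az": -0.37},
  {"tx": -0.08,"ty": -0.58,"tz": 0.07,"ax": -0.13,"ay": -0.43,"az": -0.37},
  {"tx": -0.06,"ty": -0.58,"tz": 0.07,"ax": -0.13,"ay": -0.43,"az": -0.37},
  {},
])

```text
invalid input at $.series[10]: expected keys tx, ty, tz, ax, ay, az
```

```bash
python3 - <<'E'
from plan import *
s=bot.observe();print(s['time'],s['joint_positions'],s['grip_width'],s['ft_force'])
print(D(s['eef_pos']),np.array(s['tcp_rot']).round(3).tolist(),rot(12,40).round(3).tolist())
rows([(W(-.235,.005,.16),rot(12,40),4),(W(-.23,.008,.014),rot(12,40),5)])
E
```

```text
0.1 [ 1.18143891e+00  4.91462355e-01  1.55940935e+00 -9.22585230e-06
  1.09171347e+00 -1.05619841e-01] 1.00005097300049 [-0.52391689  0.19748264  0.25949467]
[-0.42294616  0.56260781  0.10413595] [[-0.96, 0.28, -0.0], [0.28, 0.96, -0.001], [0.0, -0.001, -1.0]] [[-0.727, -0.314, 0.61], [-0.241, 0.949, 0.202], [-0.643, 0.0, -0.766]]Traceback (most recent call last):
  File "<stdin>", line 4, in <module>
  File "plan.py", line 18, in rows
    assert abs(d).max()<=1 and abs(a).max()<=1,(d,a)
           ^^^^^^^^^^^^^^^^^^^^^^^^^^^^^^^^^^^
AssertionError: (array([-1.94, -2.21, -0.28]), array([-0.6 , -1.94, -1.66]))
```

All six keys are needed in every row, and nothing has moved.

Emit:
send_rows([
  {"tx": -0.2,"ty": -0.2,"tz": -0.93,"ax": 0,"ay": 0,"az": 0},
  {"tx": -0.2,"ty": -0.2,"tz": -0.93,"ax": 0,"ay": 0,"az": 0},
  {"tx": -0.2,"ty": -0.2,"tz": -0.93,"ax": 0,"ay": 0,"az": 0},
  {"tx": -0.2,"ty": -0.2,"tz": -0.93,"ax": 0,"ay": 0,"az": 0},
  {"tx": -0.39,"ty": -0.44,"tz": 0.02,"ax": -0.14,"ay": -0.43,"az": -0.37},
  {"tx": -0.37,"ty": -0.46,"tz": 0.03,"ax": -0.13,"ay": -0.43,"az": -0.37},
  {"tx": -0.35,"ty": -0.46,"tz": 0.04,"ax": -0.13,"ay": -0.43,"az": -0.37},
  {"tx": -0.34,"ty": -0.48,"tz": 0.05,"ax": -0.13,"ay": -0.43,"az": -0.37},
  {"tx": -0.32,"ty": -0.49,"tz": 0.06,"ax": -0.13,"ay": -0.43,"az": -0.37},
  {"tx": -0.3,"ty": -0.5,"tz": 0.06,"ax": -0.13,"ay": -0.43,"az": -0.37},
  {"tx": -0.29,"ty": -0.51,"tz": 0.06,"ax": -0.13,"ay": -0.43,"az": -0.37},
  {"tx": -0.26,"ty": -0.52,"tz": 0.07,"ax": -0.13,"ay": -0.43,"az": -0.37},
], grip=0.05)

```text
time: 1.3
eef_pos: [0.3013, 0.3363, 0.3915]
tcp_rot: [[-0.952, 0.014, 0.306], [0.029, 0.999, 0.044], [-0.305, 0.051, -0.951]]
ft_force: [0.9, 0.4, -0.6]
grip_width: 0.524
grip_force: 0.0
```

Emit:
send_rows([
  {"tx": -0.25,"ty": -0.52,"tz": 0.07,"ax": -0.13,"ay": -0.43,"az": -0.37},
  {"tx": -0.22,"ty": -0.54,"tz": 0.08,"ax": -0.13,"ay": -0.43,"az": -0.37},
  {"tx": -0.21,"ty": -0.55,"tz": 0.08,"ax": -0.13,"ay": -0.43,"az": -0.37},
  {"tx": -0.18,"ty": -0.55,"tz": 0.07,"ax": -0.13,"ay": -0.43,"az": -0.37},
  {"tx": -0.16,"ty": -0.56,"tz": 0.08,"ax": -0.13,"ay": -0.43,"az": -0.37},
  {"tx": -0.15,"ty": -0.56,"tz": 0.08,"ax": -0.13,"ay": -0.43,"az": -0.37},
  {"tx": -0.12,"ty": -0.57,"tz": 0.08,"ax": -0.13,"ay": -0.43,"az": -0.37},
  {"tx": -0.1,"ty": -0.57,"tz": 0.07,"ax": -0.13,"ay": -0.43,"az": -0.37},
  {"tx": -0.08,"ty": -0.58,"tz": 0.07,"ax": -0.13,"ay": -0.43,"az": -0.37},
  {"tx": -0.06,"ty": -0.58,"tz": 0.07,"ax": -0.13,"ay": -0.43,"az": -0.37},
  {"tx": 0,"ty": 0,"tz": 0,"ax": 0,"ay": 0,"az": 0},
])

```text
time: 2.4
eef_pos: [0.4199, 0.0815, 0.3801]
tcp_rot: [[-0.744, -0.301, 0.596], [-0.234, 0.954, 0.189], [-0.626, 0.001, -0.78]]
ft_force: [-0.4, 0.0, 1.2]
grip_width: 0.524
grip_force: 0.0
```

```bash
python3 - <<'E'
from plan import *
s=bot.observe();print(s['time'],s['joint_positions'],s['grip_width'],s['ft_force'])
print(D(s['eef_pos']),np.array(s['tcp_rot']).round(3).tolist(),rot(12,40).round(3).tolist())
rows([(W(-.235,.005,.16),rot(12,40),4),(W(-.23,.008,.014),rot(12,40),5)])
E
```

```text
2.4 [-0.14091738 -0.20893602  2.122039    0.46133554  0.65520563 -2.30335097] 0.5240677679333741 [-0.41714095  0.0177096   1.17373461]
[-0.23632236  0.02053557  0.27009403] [[-0.744, -0.301, 0.596], [-0.234, 0.954, 0.189], [-0.626, 0.001, -0.78]] [[-0.727, -0.314, 0.61], [-0.241, 0.949, 0.202], [-0.643, 0.0, -0.766]]
0 {'tx': 0.35, 'ty': -0.08, 'tz': 0.42, 'ax': -0.02, 'ay': -0.06, 'az': -0.04}
1 {'tx': 0.35, 'ty': -0.08, 'tz': 0.43, 'ax': -0.02, 'ay': -0.06, 'az': -0.02}
2 {'tx': 0.36, 'ty': -0.07, 'tz': 0.42, 'ax': -0.02, 'ay': -0.08, 'az': -0.04}
3 {'tx': 0.36, 'ty': -0.08, 'tz': 0.41, 'ax': -0.02, 'ay': -0.06, 'az': -0.02}
4 {'tx': 0.36, 'ty': 0.01, 'tz': 0.46}
5 {'tx': 0.36, 'tz': 0.46}
6 {'tx': 0.36, 'ty': 0.01, 'tz': 0.47}
7 {'tx': 0.35, 'ty': 0.01, 'tz': 0.46}
8 {'tx': 0.36, 'ty': 0.01, 'tz': 0.46}
end [0.4276 0.0699 0.1241] dock [-0.2299  0.0082  0.0141]
```

Emit:
send_rows([
  {"tx": 0.35,"ty": -0.08,"tz": 0.42,"ax": 0,"ay": -0.06,"az": 0},
  {"tx": 0.35,"ty": -0.08,"tz": 0.43,"ax": 0,"ay": -0.06,"az": 0},
  {"tx": 0.36,"ty": -0.07,"tz": 0.42,"ax": 0,"ay": -0.06,"az": 0},
  {"tx": 0.36,"ty": -0.08,"tz": 0.41,"ax": 0,"ay": 0,"az": 0},
  {"tx": 0,"ty": 0,"tz": 0,"ax": 0,"ay": 0,"az": 0},
])

```text
time: 2.9
eef_pos: [0.4215, 0.0786, 0.2795]
tcp_rot: [[-0.748, -0.294, 0.595], [-0.231, 0.956, 0.183], [-0.622, -0.0, -0.783]]
ft_force: [-1.0, 0.6, 1.1]
grip_width: 0.525
grip_force: 0.0
```

```bash
python3 - <<'E'
from plan import *
s=bot.observe();print(s['time'],s['joint_positions'],s['grip_width'],s['ft_force'])
print(D(s['eef_pos']))
rows([(W(-.23,.008,.014),s['tcp_rot'],6)])
E
```

```text
2.9 [-0.14403251 -0.07118234  2.31430037  0.79242375  0.38298083 -2.68121375] 0.5250469506800869 [-1.02211659  0.60776255  1.12217118]
[-0.23501695  0.01744988  0.16946072]
0 {'tx': 0.31, 'ty': -0.03, 'tz': 0.41}
1 {'tx': 0.32, 'ty': -0.04, 'tz': 0.41}
2 {'tx': 0.31, 'ty': -0.03, 'tz': 0.42}
3 {'tx': 0.32, 'ty': -0.04, 'tz': 0.41}
4 {'tx': 0.31, 'ty': -0.03, 'tz': 0.41}
5 {'tx': 0.31, 'ty': -0.03, 'tz': 0.41}
end [0.4275 0.0699 0.1243] dock [-0.23    0.0082  0.0143]
```

```bash
cat > kin.py <<'E'
import numpy as np
from scipy.spatial.transform import Rotation as Ro
from scipy.optimize import least_squares
Z=lambda a:Ro.from_euler('z',a); Yr=lambda a:Ro.from_euler('y',a)
def fk(q,k):
    a1,off,d1,a2,ax,a3,d6,o6=k
    R=Z(q[0]);p=R.apply([a1,off,d1]);R=R*Yr(q[1]);p=p+R.apply([0,0,a2]);R=R*Yr(q[2]);p=p+R.apply([ax,0,a3])
    R=R*Z(q[3])*Yr(q[4]);p=p+R.apply([0,0,d6]);R=R*Z(q[5]+o6);return p,R
qs=np.array([[1.181439,.491462,1.559409,0,1.091713,-.10562],[-.140917,-.208936,2.122039,.461336,.655206,-2.303351],[-.144033,-.071182,2.3143,.792424,.382981,-2.681214]])
ps=[[.17487,.5998,.21414],[.4199,.0815,.3801],[.4215,.0786,.2795]]
Rs=[[[-.96,.28,0],[.28,.96,-.001],[0,-.001,-1]],[[-.744,-.301,.596],[-.234,.954,.189],[-.626,.001,-.78]],[[-.748,-.294,.595],[-.231,.956,.183],[-.622,0,-.783]]]
def res(k):
    o=[]
    for q,p,R in zip(qs,ps,Rs):
        P,Q=fk(q,k);o+=[*(P-p),*(.1*(Q.as_matrix()-np.array(R)).ravel())]
    return o+list(1e-4*(k-k0))
lo=np.array([-.84,.05,-1.13,.06,-2.69]);
k0=np.array([0,.06,.2,.45,0,.4,.3,0.])
K=min((least_squares(res,k0+[0,0,0,0,0,0,0,o]) for o in(0,np.pi/2,np.pi,-np.pi/2)),key=lambda r:r.cost)
k=K.x
LO=np.array([-3.1,-.84,.05,-1.13,.06,-2.69]);HI=np.array([3.1,2.19,2.79,4.28,2.93,2.69])
def ik(p,R,q0):
    f=lambda q:np.r_[(fk(q,k)[0]-p)*5,(fk(q,k)[1].as_matrix()-R).ravel()]
    r=least_squares(f,np.clip(q0,LO+.01,HI-.01),bounds=(LO,HI));return r.x,r.cost
E
python3 - <<'E'
from plan import *; import kin
print(kin.k.round(4),kin.K.cost,np.abs(kin.K.fun).max())
flip=np.diag([-1,-1,1])
for th in(35,40,50,60):
  for psi in (0,12,25):
    out=[]
    for x in(-.23,-.17,-.035):
      best=[kin.ik(W(x,.008 if x<-.1 else 0,.014),rot(psi if x<-.1 else 0,th)@flip,q0) for q0 in ([0,0,2.3,0,.5,.5],[0,0,2.3,3.1,.5,-2],[0,0,2.3,1.5,.3,-1],[0,0,2.3,-1,.3,1])]
      out+=[[(b[0].round(2).tolist()) for b in best if b[1]<1e-6][:1]]
    print(th,psi,out)
E
```

```text
[1.0000e-04 6.5900e-02 1.9690e-01 5.8680e-01 4.3300e-02 4.1100e-01
 2.7200e-01 1.5709e+00] 2.1015177585993636e-08 0.00015708604001219253
35 0 [[[-0.05, 0.33, 2.51, 2.85, 0.32, -1.42]], [[-0.02, 0.37, 2.38, 2.81, 0.23, -1.35]], [[0.0, 0.49, 2.07, 1.97, 0.07, -0.49]]]
35 12 [[[-0.16, 0.33, 2.51, 2.3, 0.37, -1.17]], [[-0.11, 0.38, 2.37, 2.17, 0.3, -0.98]], [[0.0, 0.49, 2.07, 1.97, 0.07, -0.49]]]
35 25 [[[-0.26, 0.34, 2.47, 1.83, 0.45, -1.0]], [[-0.2, 0.39, 2.34, 1.71, 0.4, -0.8]], [[0.0, 0.49, 2.07, 1.97, 0.07, -0.49]]]
40 0 [[[-0.06, 0.37, 2.58, 2.91, 0.51, -1.5]], [[-0.03, 0.4, 2.43, 2.91, 0.4, -1.46]], [[-0.0, 0.5, 2.12, 2.75, 0.19, -1.27]]]
40 12 [[[-0.2, 0.37, 2.57, 2.46, 0.53, -1.37]], [[-0.14, 0.4, 2.43, 2.4, 0.44, -1.24]], [[-0.0, 0.5, 2.12, 2.75, 0.19, -1.27]]]
40 25 [[[-0.31, 0.38, 2.53, 2.01, 0.57, -1.24]], [[-0.24, 0.41, 2.39, 1.94, 0.51, -1.07]], [[-0.0, 0.5, 2.12, 2.75, 0.19, -1.27]]]
50 0 [[[-0.09, 0.53, 2.7, 2.96, 0.96, -1.59]], [[-0.04, 0.5, 2.55, 2.97, 0.78, -1.55]], [[-0.01, 0.55, 2.22, 2.95, 0.51, -1.48]]]
50 12 [[[-0.27, 0.52, 2.69, 2.58, 0.93, -1.62]], [[-0.19, 0.5, 2.54, 2.58, 0.78, -1.5]], [[-0.01, 0.55, 2.22, 2.95, 0.51, -1.48]]]
50 25 [[[-0.42, 0.51, 2.63, 2.17, 0.87, -1.57]], [[-0.32, 0.5, 2.48, 2.16, 0.78, -1.4]], [[-0.01, 0.55, 2.22, 2.95, 0.51, -1.48]]]
60 0 [[], [[-0.06, 0.67, 2.65, 2.98, 1.22, -1.6]], [[-0.02, 0.63, 2.31, 2.99, 0.84, -1.54]]]
60 12 [[], [[-0.24, 0.66, 2.63, 2.62, 1.18, -1.66]], [[-0.02, 0.63, 2.31, 2.99, 0.84, -1.54]]]
60 25 [[[-0.52, 0.71, 2.72, 2.2, 1.21, -1.85]], [[-0.39, 0.64, 2.56, 2.23, 1.08, -1.63]], [[-0.02, 0.63, 2.31, 2.99, 0.84, -1.54]]]
```

```bash
python3 - <<'E'
from plan import *; import kin
flip=np.diag([-1,-1,1])
s=bot.observe();p0=np.array(s['eef_pos']);R0=Ro.from_matrix(s['tcp_rot'])*Ro.from_euler('z',np.pi)
q=np.array(s['joint_positions']);q[5]+=np.pi
p1,R1=W(-.228,.008,.014),Ro.from_matrix(rot(12,48)@flip)
sl=Slerp([0,1],Ro.concatenate([R0,R1]));N=22
for i in range(1,N+1):
    f=i/N;g=min(1,f*1.6)
    qn,c=kin.ik(p0+(p1-p0)*f,sl(g).as_matrix(),q)
    if i%2==0 or abs(qn-q).max()>.15: print(i,qn.round(2),'%.1e'%c,'maxdq/row',abs(qn-q).max().round(3))
    q=qn
rows([(p0+(p1-p0)*.625,R1.as_matrix(),14),(p1,R1.as_matrix(),8)],start=(p0,R0))
E
```

```text
2 [-0.16 -0.04  2.35  1.01  0.34  0.23] 2.6e-30 maxdq/row 0.123
4 [-0.17 -0.01  2.4   1.27  0.32 -0.06] 1.1e-29 maxdq/row 0.15
5 [-0.18  0.01  2.42  1.42  0.32 -0.22] 1.7e-30 maxdq/row 0.157
6 [-0.19  0.02  2.43  1.57  0.33 -0.37] 7.4e-30 maxdq/row 0.159
7 [-0.19  0.05  2.45  1.71  0.34 -0.53] 5.6e-29 maxdq/row 0.154
8 [-0.2   0.07  2.47  1.84  0.36 -0.67] 1.8e-28 maxdq/row 0.145
10 [-0.22  0.12  2.51  2.07  0.42 -0.92] 1.4e-28 maxdq/row 0.118
12 [-0.23  0.18  2.55  2.23  0.5  -1.12] 1.2e-28 maxdq/row 0.093
14 [-0.24  0.24  2.59  2.35  0.59 -1.27] 1.5e-28 maxdq/row 0.068
16 [-0.25  0.3   2.61  2.42  0.65 -1.36] 2.7e-30 maxdq/row 0.043
18 [-0.25  0.36  2.63  2.48  0.71 -1.44] 3.6e-30 maxdq/row 0.038
20 [-0.25  0.42  2.64  2.53  0.77 -1.51] 2.5e-31 maxdq/row 0.034
22 [-0.25  0.48  2.66  2.57  0.84 -1.57] 7.9e-31 maxdq/row 0.034
0 {'tx': -0.08, 'ty': 0.01, 'tz': 0.11, 'ax': 0.02, 'ay': 0.14, 'az': -0.02}
1 {'tx': -0.09, 'ty': 0.01, 'tz': 0.11, 'ay': 0.14}
2 {'tx': -0.08, 'ty': 0.01, 'tz': 0.11, 'ax': 0.02, 'ay': 0.12, 'az': -0.02}
3 {'tx': -0.09, 'ty': 0.01, 'tz': 0.11, 'ay': 0.14}
4 {'
[... 335 characters left out ...]
': -0.1, 'ty': 0.01, 'tz': 0.1, 'ax': 0.02, 'ay': 0.14, 'az': -0.02}
10 {'tx': -0.09, 'tz': 0.1, 'ax': 0.02, 'ay': 0.14, 'az': -0.02}
11 {'tx': -0.1, 'ty': 0.01, 'tz': 0.1, 'ay': 0.14}
12 {'tx': -0.1, 'ty': 0.01, 'tz': 0.1, 'ax': 0.02, 'ay': 0.14, 'az': -0.02}
13 {'tx': -0.1, 'ty': 0.01, 'tz': 0.09, 'ay': 0.12, 'az': -0.02}
14 {'tx': -0.1, 'ty': 0.01, 'tz': 0.1}
15 {'tx': -0.11, 'ty': 0.01, 'tz': 0.1}
16 {'tx': -0.1, 'ty': 0.01, 'tz': 0.1}
17 {'tx': -0.11, 'ty': 0.01, 'tz': 0.11}
18 {'tx': -0.1, 'ty': 0.01, 'tz': 0.1}
19 {'tx': -0.11, 'ty': 0.01, 'tz': 0.1}
20 {'tx': -0.1, 'ty': 0.01, 'tz': 0.1}
21 {'tx': -0.11, 'ty': 0.01, 'tz': 0.1}
end [0.4293 0.07   0.124 ] dock [-0.2282  0.0081  0.014 ]
```

Emit:
send_rows([
  {"tx": 0,"ty": 0,"tz": 0,"ax": 0,"ay": 0,"az": 1},
  {"tx": 0,"ty": 0,"tz": 0,"ax": 0,"ay": 0,"az": 1},
  {"tx": 0,"ty": 0,"tz": 0,"ax": 0,"ay": 0,"az": 1},
  {"tx": 0,"ty": 0,"tz": 0,"ax": 0,"ay": 0,"az": 1},
  {"tx": 0,"ty": 0,"tz": 0,"ax": 0,"ay": 0,"az": 1},
  {"tx": 0,"ty": 0,"tz": 0,"ax": 0,"ay": 0,"az": 1},
  {"tx": 0,"ty": 0,"tz": 0,"ax": 0,"ay": 0,"az": 1},
  {"tx": 0,"ty": 0,"tz": 0,"ax": 0,"ay": 0,"az": 1},
  {"tx": 0,"ty": 0,"tz": 0,"ax": 0,"ay": 0,"az": 1},
  {"tx": 0,"ty": 0,"tz": 0,"ax": 0,"ay": 0,"az": 1},
  {"tx": 0,"ty": 0,"tz": 0,"ax": 0,"ay": 0,"az": 1},
  {"tx": 0,"ty": 0,"tz": 0,"ax": 0,"ay": 0,"az": 1},
])

```text
time: 4.1
eef_pos: [0.4225, 0.0782, 0.2825]
tcp_rot: [[-0.626, 0.499, 0.599], [0.714, 0.676, 0.183], [-0.314, 0.542, -0.78]]
ft_force: [-1.0, -0.3, -0.5]
grip_width: 0.525
grip_force: 0.0
```

Emit:
send_rows([
  {"tx": 0,"ty": 0,"tz": 0,"ax": 0,"ay": 0,"az": 1},
  {"tx": 0,"ty": 0,"tz": 0,"ax": 0,"ay": 0,"az": 1},
  {"tx": 0,"ty": 0,"tz": 0,"ax": 0,"ay": 0,"az": 1},
  {"tx": 0,"ty": 0,"tz": 0,"ax": 0,"ay": 0,"az": 1},
  {"tx": 0,"ty": 0,"tz": 0,"ax": 0,"ay": 0,"az": 1},
  {"tx": 0,"ty": 0,"tz": 0,"ax": 0,"ay": 0,"az": 1},
  {"tx": 0,"ty": 0,"tz": 0,"ax": 0,"ay": 0,"az": 1},
  {"tx": 0,"ty": 0,"tz": 0,"ax": 0,"ay": 0,"az": 1},
  {"tx": 0,"ty": 0,"tz": 0,"ax": 0,"ay": 0,"az": 1},
  {"tx": 0,"ty": 0,"tz": 0,"ax": 0,"ay": 0,"az": 1},
  {"tx": 0,"ty": 0,"tz": 0,"ax": 0,"ay": 0,"az": 1},
  {"tx": 0,"ty": 0,"tz": 0,"ax": 0,"ay": 0,"az": 1},
])

```text
time: 5.3
eef_pos: [0.4225, 0.0782, 0.2825]
tcp_rot: [[0.119, 0.792, 0.599], [0.942, -0.28, 0.183], [0.312, 0.543, -0.78]]
ft_force: [0.5, -0.0, 0.7]
grip_width: 0.528
grip_force: 0.0
```

Emit:
send_rows([
  {"tx": 0,"ty": 0,"tz": 0,"ax": 0,"ay": 0,"az": 1},
  {"tx": 0,"ty": 0,"tz": 0,"ax": 0,"ay": 0,"az": 1},
  {"tx": 0,"ty": 0,"tz": 0,"ax": 0,"ay": 0,"az": 1},
  {"tx": 0,"ty": 0,"tz": 0,"ax": 0,"ay": 0,"az": 1},
  {"tx": 0,"ty": 0,"tz": 0,"ax": 0,"ay": 0,"az": 1},
  {"tx": 0,"ty": 0,"tz": 0,"ax": 0,"ay": 0,"az": 1},
  {"tx": 0,"ty": 0,"tz": 0,"ax": 0,"ay": 0,"az": 1},
  {"tx": 0,"ty": 0,"tz": 0,"ax": 0,"ay": 0,"az": 1},
  {"tx": 0,"ty": 0,"tz": 0,"ax": 0,"ay": 0,"az": 1},
  {"tx": 0,"ty": 0,"tz": 0,"ax": 0,"ay": 0,"az": 1},
  {"tx": 0,"ty": 0,"tz": 0,"ax": 0,"ay": 0,"az": 1},
  {"tx": 0,"ty": 0,"tz": 0,"ax": 0,"ay": 0,"az": 1},
])

```text
time: 6.5
eef_pos: [0.4225, 0.0782, 0.2825]
tcp_rot: [[0.745, 0.293, 0.599], [0.229, -0.956, 0.183], [0.626, 0.001, -0.78]]
ft_force: [-0.0, -0.7, 0.0]
grip_width: 0.524
grip_force: 0.0
```

Emit:
send_rows([
  {"tx": -0.09,"ty": 0.01,"tz": 0.11,"ax": 0.01,"ay": 0.14,"az": -0.01},
  {"tx": -0.09,"ty": 0.01,"tz": 0.11,"ax": 0.01,"ay": 0.14,"az": -0.01},
  {"tx": -0.09,"ty": 0.01,"tz": 0.11,"ax": 0.01,"ay": 0.14,"az": -0.01},
  {"tx": -0.09,"ty": 0.01,"tz": 0.11,"ax": 0.01,"ay": 0.14,"az": -0.01},
  {"tx": -0.09,"ty": 0.01,"tz": 0.11,"ax": 0.01,"ay": 0.14,"az": -0.01},
  {"tx": -0.09,"ty": 0.01,"tz": 0.11,"ax": 0.01,"ay": 0.14,"az": -0.01},
  {"tx": -0.09,"ty": 0.01,"tz": 0.11,"ax": 0.01,"ay": 0.14,"az": -0.01},
  {"tx": -0.09,"ty": 0.01,"tz": 0.11,"ax": 0.01,"ay": 0.14,"az": -0.01},
  {"tx": -0.09,"ty": 0.01,"tz": 0.11,"ax": 0.01,"ay": 0.14,"az": -0.01},
  {"tx": -0.1,"ty": 0.01,"tz": 0.1,"ax": 0.01,"ay": 0.14,"az": -0.01},
  {"tx": -0.1,"ty": 0.01,"tz": 0.1,"ax": 0.01,"ay": 0.14,"az": -0.01},
  {"tx": -0.1,"ty": 0.01,"tz": 0.1,"ax": 0.01,"ay": 0.14,"az": -0.01},
])

```text
time: 7.7
eef_pos: [0.4279, 0.0731, 0.1975]
tcp_rot: [[0.643, 0.31, 0.7], [0.212, -0.951, 0.226], [0.736, 0.003, -0.677]]
ft_force: [0.3, 0.1, 0.0]
grip_width: 0.528
grip_force: 0.0
```

```bash
python3 - <<'E'
from plan import *
s=bot.observe();print(s['time'],np.array(s['joint_positions']).round(2),D(s['eef_pos']).round(4))
rows([(W(-.228,.008,.014),rot(12,48)@np.diag([-1,-1,1]),10)])
E
```

```text
7.7 [-0.23  0.17  2.55  2.24  0.51 -1.13] [-0.2293  0.0113  0.0875]
0 {'tx': -0.11, 'ty': 0.01, 'tz': 0.1, 'ay': 0.02}
1 {'tx': -0.11, 'tz': 0.1, 'ax': 0.02}
2 {'tx': -0.1, 'ty': 0.01, 'tz': 0.1, 'ay': 0.02}
3 {'tx': -0.11, 'ty': 0.01, 'tz': 0.1}
4 {'tx': -0.11, 'tz': 0.1, 'ax': 0.02, 'ay': 0.02}
5 {'tx': -0.11, 'ty': 0.01, 'tz': 0.1, 'ay': 0.02}
6 {'tx': -0.1, 'ty': 0.01, 'tz': 0.1}
7 {'tx': -0.11, 'tz': 0.1, 'ax': 0.02, 'ay': 0.02}
8 {'tx': -0.11, 'ty': 0.01, 'tz': 0.1, 'ay': 0.02}
9 {'tx': -0.11, 'ty': 0.01, 'tz': 0.1}
end [0.4296 0.0699 0.1239] dock [-0.2279  0.0079  0.0139]
```

Emit:
send_rows([
  {"tx": -0.11,"ty": 0.01,"tz": 0.1,"ax": 0.01,"ay": 0.01,"az": 0},
  {"tx": -0.11,"ty": 0.01,"tz": 0.1,"ax": 0.01,"ay": 0.01,"az": 0},
  {"tx": -0.11,"ty": 0.01,"tz": 0.1,"ax": 0.01,"ay": 0.01,"az": 0},
  {"tx": -0.11,"ty": 0.01,"tz": 0.1,"ax": 0,"ay": 0.01,"az": 0},
  {"tx": -0.11,"ty": 0,"tz": 0.1,"ax": 0,"ay": 0.01,"az": 0},
  {"tx": -0.11,"ty": 0,"tz": 0.1,"ax": 0,"ay": 0.01,"az": 0},
  {"tx": -0.11,"ty": 0,"tz": 0.1,"ax": 0,"ay": 0.01,"az": 0},
  {"tx": -0.1,"ty": 0,"tz": 0.1,"ax": 0,"ay": 0.01,"az": 0},
  {"tx": -0.1,"ty": 0,"tz": 0.1,"ax": 0,"ay": 0.01,"az": 0},
  {"tx": -0.1,"ty": 0,"tz": 0.1,"ax": 0,"ay": 0.01,"az": 0},
])

```text
time: 8.7
eef_pos: [0.4294, 0.0713, 0.124]
tcp_rot: [[0.637, 0.311, 0.705], [0.209, -0.95, 0.23], [0.742, 0.001, -0.671]]
ft_force: [0.8, -0.1, 0.9]
grip_width: 0.523
grip_force: 0.0
```

```bash
python3 - <<'E'
from plan import *
s=bot.observe();print(s['time'],np.array(s['joint_positions']).round(2),D(s['eef_pos']).round(4),s['ft_force'])
a=save('scene','s1.png');b=save('top','t1.png')
cv2.imwrite('pics/m1.png',cv2.resize(np.hstack([a[120:330,150:400],b[80:290,150:430]])[:,:,::-1],None,fx=1.5,fy=1.5))
E
```

```text
8.7 [-0.24  0.48  2.66  2.58  0.83 -1.57] [-0.2279  0.0094  0.014 ] [ 0.78341072 -0.1320508   0.87568693]
```

View pics/m1.png

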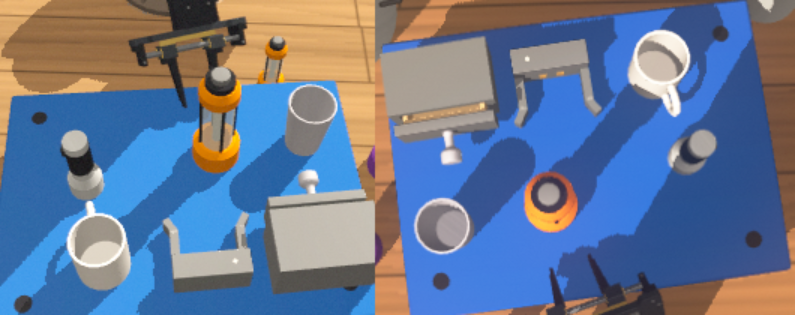

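The picture shows the tilted open fingers low on the stool behind the lantern. In the top half they lie at about (572,265), against the lantern at (550,203), clear of the tumbler and torch.

```bash
python3 - <<'E'
from plan import *
f=lambda a:np.array(a)/3.4+[160-.35,90-.35]
for n,u,z in (('org top right front',(240,222),.195),('drawer low corner',(243,255),.17),('handle tip',(648,228),.15),('mug low',(600,185),.11)):
    print(n,D(ray('top',[f(u)],z)[0]).round(3))
F=np.diag([-1,-1,1]);u=lambda a:np.array([np.cos(np.radians(a)),np.sin(np.radians(a))])
def P(L,psi,off=.033,z=.013): return W(*(np.array(L)-off*u(psi)),z)
a=(-.1415,.0254)
rows([(P(a,12,.039),rot(12,48)@F,6),(P((-.1,.013),9),rot(9,48)@F,12),(P((-.055,0),2),rot(2,48)@F,10),(P((-.02,0),0),rot(0,48)@F,8)])
E
```

```text
org top right front [-0.02   0.079  0.085]
drawer low corner [-0.034  0.082  0.06 ]
handle tip [-0.047 -0.159  0.04 ]
mug low [-0.008 -0.141 -0.   ]
0 {'tx': 0.11, 'ty': 0.01, 'tz': 0.12}
1 {'tx': 0.11, 'tz': 0.12, 'ay': 0.02}
2 {'tx': 0.11, 'ty': 0.01, 'tz': 0.13, 'ax': 0.02, 'az': -0.02}
3 {'tx': 0.11, 'ty': 0.01, 'tz': 0.12, 'ay': 0.02}
4 {'tx': 0.11, 'ty': 0.01, 'tz': 0.12}
5 {'tx': 0.11, 'tz': 0.12, 'ay': 0.02}
6 {'tx': 0.05, 'ty': 0.03, 'tz': 0.05, 'ax': -0.04, 'az': 0.04}
7 {'tx': 0.05, 'ty': 0.03, 'tz': 0.06, 'ax': -0.04, 'az': 0.02}
8 {'tx': 0.05, 'ty': 0.04, 'tz': 0.06, 'ax': -0.02, 'az': 0.04}
9 {'tx': 0.05, 'ty': 0.03, 'tz': 0.05, 'ax': -0.04, 'az': 0.04}
10 {'tx': 0.05, 'ty': 0.03, 'tz': 0.06, 'ax': -0.04, 'az': 0.02}
11 {'tx': 0.04, 'ty': 0.03, 'tz': 0.05, 'ax': -0.04, 'az': 0.04}
12 {'tx': 0.05, 'ty': 0.03, 'tz': 0.06, 'ax': -0.04, 'az': 0.04}
13 {'tx': 0.05, 'ty': 0.03, 'tz': 0.05, 'ax': -0.04, 'az': 0.02}
14 {'tx': 0.05, 'ty': 0.03, 'tz': 0.06, 'ax': -0.02, 'az': 0.04}
15 {'tx': 0.05, 'ty': 0.03, 'tz': 0.05, 'ax': -0.04, 'az': 0.02}
16 {'tx': 0.05, 'ty': 0.03, 'tz': 
[... 525 characters left out ...]
.1, 'az': 0.1}
25 {'tx': 0.06, 'ty': 0.03, 'tz': 0.06, 'ax': -0.12, 'az': 0.08}
26 {'tx': 0.05, 'ty': 0.02, 'tz': 0.07, 'ax': -0.1, 'az': 0.1}
27 {'tx': 0.06, 'ty': 0.02, 'tz': 0.06, 'ax': -0.1, 'az': 0.1}
28 {'tx': 0.06, 'tz': 0.07, 'ax': -0.04, 'az': 0.04}
29 {'tx': 0.06, 'tz': 0.06, 'ax': -0.04, 'az': 0.02}
30 {'tx': 0.06, 'tz': 0.07, 'ax': -0.04, 'az': 0.04}
31 {'tx': 0.06, 'tz': 0.06, 'ax': -0.02, 'az': 0.02}
32 {'tx': 0.05, 'tz': 0.07, 'ax': -0.04, 'az': 0.04}
33 {'tx': 0.06, 'tz': 0.06, 'ax': -0.04, 'az': 0.04}
34 {'tx': 0.06, 'tz': 0.07, 'ax': -0.04, 'az': 0.02}
35 {'tx': 0.06, 'ty': -0.01, 'tz': 0.06, 'ax': -0.04, 'az': 0.04}
end [0.6041 0.0813 0.123 ] dock [-0.0532  0.0002  0.013 ]
```

Emit:
send_rows([
  {"tx": 0.11,"ty": 0.01,"tz": 0.12,"ax": 0,"ay": 0,"az": 0},
  {"tx": 0.11,"ty": 0.01,"tz": 0.12,"ax": 0,"ay": 0.01,"az": 0},
  {"tx": 0.11,"ty": 0.01,"tz": 0.125,"ax": 0,"ay": 0.01,"az": 0},
  {"tx": 0.11,"ty": 0.01,"tz": 0.12,"ax": 0,"ay": 0.01,"az": 0},
  {"tx": 0.11,"ty": 0,"tz": 0.12,"ax": 0,"ay": 0.01,"az": 0},
  {"tx": 0.11,"ty": 0,"tz": 0.12,"ax": 0,"ay": 0.01,"az": 0},
  {"tx": 0,"ty": 0,"tz": 0,"ax": 0,"ay": 0,"az": 0},
])

```text
time: 9.5
eef_pos: [0.4761, 0.0843, 0.1232]
tcp_rot: [[0.637, 0.31, 0.706], [0.209, -0.951, 0.23], [0.742, 0.001, -0.67]]
ft_force: [-0.0, 0.1, 0.2]
grip_width: 0.524
grip_force: 0.0
```

Emit:
send_rows([
  {"tx": 0.05,"ty": 0.03,"tz": 0.055,"ax": -0.04,"ay": 0,"az": 0.03},
  {"tx": 0.05,"ty": 0.03,"tz": 0.055,"ax": -0.03,"ay": 0,"az": 0.03},
  {"tx": 0.05,"ty": 0.03,"tz": 0.055,"ax": -0.04,"ay": 0,"az": 0.03},
  {"tx": 0.05,"ty": 0.03,"tz": 0.055,"ax": -0.03,"ay": 0,"az": 0.03},
  {"tx": 0.05,"ty": 0.03,"tz": 0.055,"ax": -0.04,"ay": 0,"az": 0.03},
  {"tx": 0.05,"ty": 0.03,"tz": 0.055,"ax": -0.03,"ay": 0,"az": 0.03},
])

```text
time: 10.1
eef_pos: [0.4993, 0.082, 0.1229]
tcp_rot: [[0.643, 0.286, 0.71], [0.193, -0.958, 0.211], [0.741, 0.001, -0.671]]
ft_force: [-2.8, 1.0, 0.1]
grip_width: 0.526
grip_force: 1.3
```

```bash
python3 - <<'E'
from plan import *
s=bot.observe();print(s['time'],np.array(s['joint_positions']).round(2),D(s['eef_pos']).round(4),s['ft_force'],s['grip_force'])
a=save('scene','s2.png');b=save('top','t2.png')
cv2.imwrite('pics/m2.png',cv2.resize(np.hstack([a[120:330,150:400],b[80:290,150:430]])[:,:,::-1],None,fx=1.5,fy=1.5))
E
```

```text
10.1 [-0.14  0.48  2.49  2.63  0.68 -1.46] [-0.1573  0.0123  0.0129] [-2.8378779   0.98871948  0.12574765] 1.2931265846054885
```

View pics/m2.png

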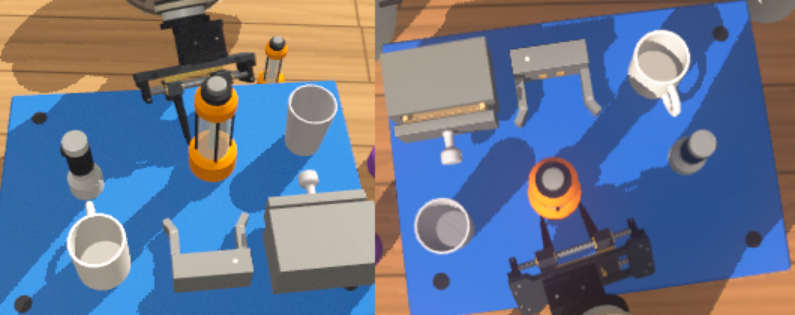

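Contact is made at about 3 N. The lantern sits upright in the fork at top crop (554,190) and has begun to slide, so I'm continuing.

Emit:
send_rows([
  {"tx": 0.05,"ty": 0.03,"tz": 0.055,"ax": -0.04,"ay": 0,"az": 0.03},
  {"tx": 0.05,"ty": 0.03,"tz": 0.055,"ax": -0.03,"ay": 0,"az": 0.03},
  {"tx": 0.05,"ty": 0.03,"tz": 0.055,"ax": -0.04,"ay": 0,"az": 0.03},
  {"tx": 0.05,"ty": 0.03,"tz": 0.055,"ax": -0.03,"ay": 0,"az": 0.03},
  {"tx": 0.05,"ty": 0.03,"tz": 0.055,"ax": -0.04,"ay": 0,"az": 0.03},
  {"tx": 0.05,"ty": 0.02,"tz": 0.055,"ax": -0.03,"ay": 0,"az": 0.03},
])

```text
time: 10.8
eef_pos: [0.5233, 0.08, 0.1231]
tcp_rot: [[0.647, 0.263, 0.716], [0.178, -0.965, 0.194], [0.741, 0.002, -0.671]]
ft_force: [-3.3, 0.2, -1.1]
grip_width: 0.523
grip_force: 1.5
```

```bash
cat >> plan.py <<'E'
def lantern(tag):
    im=save('top',tag+'.png');h=cv2.cvtColor(im,cv2.COLOR_RGB2HSV)
    m=cv2.inRange(h,(4,150,70),(22,255,255));m[:100]=0;m[240:]=0;m[:,:240]=0;m[:,310:]=0
    ys,xs=np.nonzero(cv2.morphologyEx(m,cv2.MORPH_CLOSE,np.ones((9,9))))
    # chimney cap ring ~ z .27 : silhouette extremes are cap (far end) and foot; grey button disc inside
    hull=np.zeros_like(m);cv2.fillConvexPoly(hull,cv2.convexHull(np.c_[xs,ys].astype(np.int32)),255)
    g=((h[:,:,1]<60)&(h[:,:,2]>90)&(hull>0)).astype(np.uint8)
    n,l,st,ce=cv2.connectedComponentsWithStats(g);i=1+st[1:,4].argmax()
    print('button px',ce[i].round(1),st[i].tolist(),'dock',D(ray('top',[ce[i]],.29)[0]).round(4),'orange x',xs.min(),xs.max(),'y',ys.min(),ys.max())
E
python3 - <<'E'
from plan import *
s=bot.observe();print(s['time'],D(s['eef_pos']).round(4),s['ft_force'],s['grip_force'])
lantern('t3')
F=np.diag([-1,-1,1]);u=lambda a:np.array([np.cos(np.radians(a)),np.sin(np.radians(a))])
def P(L,psi,off=.033,z=.013): return W(*(np.array(L)-off*u(psi)),z)
rows([(P((-.055,0),2),rot(2,48)@F,12),(P((-.02,0),0),rot(0,48)@F,9)])
E
```

```text
10.8 [-0.1337  0.0077  0.0131] [-3.28510698  0.21480685 -1.12652779] 1.4694943592280652
button px [269.4 185.5] [262, 178, 16, 16, 204] dock [-0.1032  0.0135  0.18  ] orange x 253 287 y 128 214
0 {'tx': 0.05, 'ty': 0.03, 'tz': 0.05, 'ax': -0.08, 'az': 0.08}
1 {'tx': 0.05, 'ty': 0.02, 'tz': 0.06, 'ax': -0.08, 'az': 0.08}
2 {'tx': 0.04, 'ty': 0.03, 'tz': 0.05, 'ax': -0.1, 'az': 0.08}
3 {'tx': 0.05, 'ty': 0.02, 'tz': 0.06, 'ax': -0.08, 'az': 0.08}
4 {'tx': 0.05, 'ty': 0.02, 'tz': 0.05, 'ax': -0.08, 'az': 0.08}
5 {'tx': 0.05, 'ty': 0.03, 'tz': 0.06, 'ax': -0.08, 'ay': 0.02, 'az': 0.08}
6 {'tx': 0.05, 'ty': 0.02, 'tz': 0.05, 'ax': -0.1, 'az': 0.08}
7 {'tx': 0.05, 'ty': 0.02, 'tz': 0.06, 'ax': -0.08, 'az': 0.06}
8 {'tx': 0.05, 'ty': 0.02, 'tz': 0.05, 'ax': -0.08, 'az': 0.08}
9 {'tx': 0.05, 'ty': 0.02, 'tz': 0.06, 'ax': -0.08, 'az': 0.08}
10 {'tx': 0.05, 'ty': 0.02, 'tz': 0.05, 'ax': -0.08, 'az': 0.08}
11 {'tx': 0.05, 'ty': 0.01, 'tz': 0.06, 'ax': -0.1, 'az': 0.08}
12 {'tx': 0.05, 'tz': 0.06, 'ax': -0.04, 'az': 0.04}
13 {'tx': 0.05, 'tz': 0.05, 'ax': -0.02, 'az': 0.02}
14 {'tx': 0.05, 'tz': 0.06, 'ax': -0.04, 'az': 0.04}
15 {'tx': 0.06, 'tz': 0.06, 'ax': -0.02, 'az': 0.02}
16 {'tx': 0.05, 'tz': 0.06, 'ax': -0.04, 'az': 0.04}
17 {'tx': 0.05, 'tz': 0.05, 'ax': -0.04, 'az': 0.02}
18 {'tx': 0.05, 'tz': 0.06, 'ax': -0.02, 'az': 0.04}
19 {'tx': 0.05, 'tz': 0.06, 'ax': -0.04, 'az': 0.02}
20 {'tx': 0.05, 'ty': -0.01, 'tz': 0.06, 'ax': -0.02, 'az': 0.04}
end [0.6043 0.0814 0.1227] dock [-0.053   0.0002  0.0127]
```

Emit:
send_rows([
  {"tx": 0.05,"ty": 0.03,"tz": 0.055,"ax": -0.08,"ay": 0,"az": 0.08},
  {"tx": 0.05,"ty": 0.02,"tz": 0.055,"ax": -0.08,"ay": 0,"az": 0.08},
  {"tx": 0.05,"ty": 0.03,"tz": 0.055,"ax": -0.09,"ay": 0,"az": 0.08},
  {"tx": 0.05,"ty": 0.02,"tz": 0.055,"ax": -0.08,"ay": 0,"az": 0.08},
  {"tx": 0.05,"ty": 0.02,"tz": 0.055,"ax": -0.08,"ay": 0,"az": 0.08},
  {"tx": 0.05,"ty": 0.03,"tz": 0.055,"ax": -0.09,"ay": 0,"az": 0.08},
  {"tx": 0.05,"ty": 0.02,"tz": 0.055,"ax": -0.08,"ay": 0.01,"az": 0.08},
  {"tx": 0.05,"ty": 0.02,"tz": 0.055,"ax": -0.08,"ay": 0,"az": 0.08},
  {"tx": 0.05,"ty": 0.02,"tz": 0.055,"ax": -0.09,"ay": 0,"az": 0.08},
  {"tx": 0.05,"ty": 0.02,"tz": 0.055,"ax": -0.08,"ay": 0,"az": 0.08},
  {"tx": 0.05,"ty": 0.02,"tz": 0.055,"ax": -0.08,"ay": 0,"az": 0.08},
  {"tx": 0.05,"ty": 0.01,"tz": 0.055,"ax": -0.09,"ay": 0,"az": 0.08},
])

```text
time: 12.05
eef_pos: [0.5696, 0.0766, 0.1232]
tcp_rot: [[0.664, 0.144, 0.734], [0.095, -0.99, 0.108], [0.742, -0.002, -0.67]]
ft_force: [-2.9, -0.1, -1.5]
grip_width: 0.521
grip_force: 1.3
```

```bash
python3 - <<'E'
from plan import *
s=bot.observe();print(s['time'],np.array(s['joint_positions']).round(2),D(s['eef_pos']).round(4),s['ft_force'],s['grip_force'])
lantern('t4')
F=np.diag([-1,-1,1])
rows([(W(-.053,0,.013),rot(0,48)@F,9),(W(-.033,0,.013),rot(0,48)@F,6)])
E
```

```text
12.05 [-0.05  0.51  2.33  2.85  0.54 -1.45] [-0.088  -0.0007  0.0132] [-2.94856936 -0.07384521 -1.52251004] 1.2631708123171848
button px [272.9 157.6] [266, 150, 15, 16, 198] dock [-0.0563  0.0009  0.18  ] orange x 256 290 y 128 191
0 {'tx': 0.05, 'tz': 0.06, 'ax': -0.04, 'az': 0.02}
1 {'tx': 0.05, 'tz': 0.05, 'ax': -0.02, 'az': 0.04}
2 {'tx': 0.05, 'tz': 0.06, 'ax': -0.04, 'az': 0.02}
3 {'tx': 0.05, 'tz': 0.06, 'ax': -0.04, 'az': 0.02}
4 {'tx': 0.05, 'tz': 0.06, 'ax': -0.02, 'az': 0.04}
5 {'tx': 0.05, 'tz': 0.05, 'ax': -0.04, 'az': 0.02}
6 {'tx': 0.06, 'tz': 0.06, 'ax': -0.04, 'ay': 0.02, 'az': 0.04}
7 {'tx': 0.05, 'tz': 0.06, 'ax': -0.02, 'az': 0.02}
8 {'tx': 0.05, 'tz': 0.06, 'ax': -0.04, 'az': 0.02}
9 {'tx': 0.04, 'tz': 0.05}
10 {'tx': 0.05, 'tz': 0.05}
11 {'tx': 0.04, 'tz': 0.05}
12 {'tx': 0.05, 'tz': 0.05}
13 {'tx': 0.04, 'tz': 0.04}
14 {'tx': 0.04, 'tz': 0.05}
end [0.6239 0.0833 0.123 ] dock [-0.0333 -0.0001  0.013 ]
```

Emit:
send_rows([
  {"tx": 0.05,"ty": 0,"tz": 0.056,"ax": -0.03,"ay": 0,"az": 0.03},
  {"tx": 0.05,"ty": 0,"tz": 0.056,"ax": -0.03,"ay": 0,"az": 0.03},
  {"tx": 0.05,"ty": 0,"tz": 0.056,"ax": -0.04,"ay": 0,"az": 0.03},
  {"tx": 0.05,"ty": 0,"tz": 0.056,"ax": -0.03,"ay": 0,"az": 0.03},
  {"tx": 0.05,"ty": 0,"tz": 0.056,"ax": -0.03,"ay": 0,"az": 0.03},
  {"tx": 0.05,"ty": 0,"tz": 0.056,"ax": -0.04,"ay": 0,"az": 0.03},
  {"tx": 0.05,"ty": 0,"tz": 0.056,"ax": -0.03,"ay": 0.01,"az": 0.03},
  {"tx": 0.05,"ty": 0,"tz": 0.056,"ax": -0.03,"ay": 0,"az": 0.03},
  {"tx": 0.05,"ty": 0,"tz": 0.056,"ax": -0.03,"ay": 0,"az": 0.02},
  {"tx": 0.04,"ty": 0,"tz": 0.045,"ax": 0,"ay": 0,"az": 0},
  {"tx": 0.04,"ty": 0,"tz": 0.045,"ax": 0,"ay": 0,"az": 0},
])

```text
time: 13.2
eef_pos: [0.609, 0.0818, 0.123]
tcp_rot: [[0.666, 0.111, 0.738], [0.073, -0.994, 0.084], [0.743, -0.002, -0.67]]
ft_force: [-3.0, -0.8, 1.2]
grip_width: 0.525
grip_force: 2.0
```

Emit:
send_rows([
  {"tx": 0.03,"ty": 0,"tz": 0.034,"ax": 0,"ay": 0,"az": 0},
  {"tx": 0.03,"ty": 0,"tz": 0.034,"ax": 0,"ay": 0,"az": 0},
])

```text
time: 13.4
eef_pos: [0.6134, 0.0823, 0.123]
tcp_rot: [[0.666, 0.111, 0.738], [0.073, -0.994, 0.084], [0.743, -0.002, -0.67]]
ft_force: [-3.5, -0.7, 2.7]
grip_width: 0.523
grip_force: 2.1
```

```bash
python3 - <<'E'
from plan import *
s=bot.observe();print(s['time'],np.array(s['joint_positions']).round(2),D(s['eef_pos']).round(4),s['ft_force'],s['grip_force'])
lantern('t5')
E
```

```text
13.4 [-0.02  0.53  2.23  2.92  0.46 -1.46] [-0.0439  0.0001  0.013 ] [-3.4846609 -0.6649525  2.6524214] 2.0605865539982915
button px [269.5 132.6] [262, 125, 16, 16, 203] dock [-0.0117  0.0007  0.18  ] orange x 254 287 y 121 171
```

Emit:
send_rows([
  {"tx": 0.03,"ty": 0,"tz": 0.034,"ax": 0,"ay": 0,"az": 0},
  {"tx": 0.03,"ty": 0,"tz": 0.034,"ax": 0,"ay": 0,"az": 0},
  {"tx": 0.03,"ty": 0,"tz": 0.034,"ax": 0,"ay": 0,"az": 0},
])

```text
time: 13.75
eef_pos: [0.6202, 0.083, 0.1229]
tcp_rot: [[0.666, 0.111, 0.738], [0.073, -0.994, 0.084], [0.743, -0.002, -0.67]]
ft_force: [-5.1, -0.7, 2.6]
grip_width: 0.524
grip_force: 2.2
```

Emit:
send_rows([
  {"tx": 0.02,"ty": 0,"tz": 0.022,"ax": 0,"ay": 0,"az": 0},
  {"tx": 0.02,"ty": 0,"tz": 0.022,"ax": 0,"ay": 0,"az": 0},
])

```text
time: 13.95
eef_pos: [0.6231, 0.0834, 0.1229]
tcp_rot: [[0.666, 0.111, 0.738], [0.073, -0.994, 0.084], [0.743, -0.002, -0.67]]
ft_force: [-4.9, -0.5, 2.6]
grip_width: 0.525
grip_force: 2.2
```

Emit:
send_rows([
  {"tx": 0.01,"ty": 0,"tz": 0.011,"ax": 0,"ay": 0,"az": 0},
  {"tx": 0,"ty": 0,"tz": 0,"ax": 0,"ay": 0,"az": 0},
])

```text
time: 14.15
eef_pos: [0.6239, 0.0834, 0.1229]
tcp_rot: [[0.666, 0.111, 0.738], [0.073, -0.994, 0.084], [0.743, -0.002, -0.67]]
ft_force: [-3.3, 0.1, 2.2]
grip_width: 0.526
grip_force: 1.8
```

```bash
python3 - <<'E'
from plan import *
s=bot.observe();print(s['time'],D(s['eef_pos']).round(4),s['ft_force'],s['grip_force'])
lantern('t6')
E
```

```text
14.15 [-0.0333  0.0001  0.0129] [-3.2998839   0.06736166  2.19862918] 1.7880562694335822
button px [268.6 126.6] [261, 119, 16, 16, 203] dock [-0.0009  0.0007  0.18  ] orange x 253 287 y 115 166
```

Emit:
send_rows([
  {"tx": 0.01,"ty": 0,"tz": 0.011,"ax": 0,"ay": 0,"az": 0},
  {"tx": 0,"ty": 0,"tz": 0,"ax": 0,"ay": 0,"az": 0},
])

```text
time: 14.4
eef_pos: [0.6245, 0.0835, 0.1229]
tcp_rot: [[0.666, 0.111, 0.738], [0.073, -0.994, 0.084], [0.742, -0.002, -0.67]]
ft_force: [-4.3, -0.9, 1.3]
grip_width: 0.529
grip_force: 2.1
```

Emit:
send_rows([
  {"tx": 0.01,"ty": 0,"tz": 0.011,"ax": 0,"ay": 0,"az": 0},
  {"tx": 0,"ty": 0,"tz": 0,"ax": 0,"ay": 0,"az": 0},
])

```text
time: 14.6
eef_pos: [0.6253, 0.0836, 0.1229]
tcp_rot: [[0.666, 0.111, 0.738], [0.073, -0.994, 0.084], [0.743, -0.002, -0.67]]
ft_force: [-3.4, -0.4, 2.6]
grip_width: 0.525
grip_force: 2.1
```

Emit:
send_rows([
  {"tx": 0.01,"ty": 0,"tz": 0.011,"ax": 0,"ay": 0,"az": 0},
  {"tx": 0.01,"ty": 0,"tz": 0.011,"ax": 0,"ay": 0,"az": 0},
])

```text
time: 14.8
eef_pos: [0.6267, 0.0838, 0.1229]
tcp_rot: [[0.666, 0.111, 0.738], [0.073, -0.994, 0.084], [0.742, -0.002, -0.67]]
ft_force: [-5.6, -0.6, 2.6]
grip_width: 0.529
grip_force: 2.3
```

Emit:
send_rows([
  {"tx": 0.01,"ty": 0,"tz": 0.011,"ax": 0,"ay": 0,"az": 0},
  {"tx": 0,"ty": 0,"tz": 0,"ax": 0,"ay": 0,"az": 0},
])

```text
time: 15.0
eef_pos: [0.6275, 0.0839, 0.1229]
tcp_rot: [[0.666, 0.111, 0.738], [0.073, -0.994, 0.084], [0.743, -0.002, -0.67]]
ft_force: [-3.2, -1.2, 1.7]
grip_width: 0.526
grip_force: 1.9
```

```bash
python3 - <<'E'
from plan import *
s=bot.observe();print(s['time'],np.array(s['joint_positions']).round(2),D(s['eef_pos']).round(4),s['ft_force'],s['grip_force'])
lantern('t7')
a=save('scene','s7.png');b=cv2.imread('pics/t7.png')
cv2.imwrite('pics/m7.png',np.hstack([cv2.resize(a[200:330,230:360,::-1],(390,390)),cv2.resize(b[85:215,205:335],(390,390))]))
E
```

```text
15.0 [-0.01  0.54  2.19  2.92  0.43 -1.45] [-0.0296  0.0001  0.0129] [-3.17904582 -1.17235686  1.7261834 ] 1.9450443823006935
button px [268.3 124.3] [261, 117, 16, 16, 197] dock [0.003  0.0007 0.18  ] orange x 253 286 y 113 164
```

View pics/m7.png

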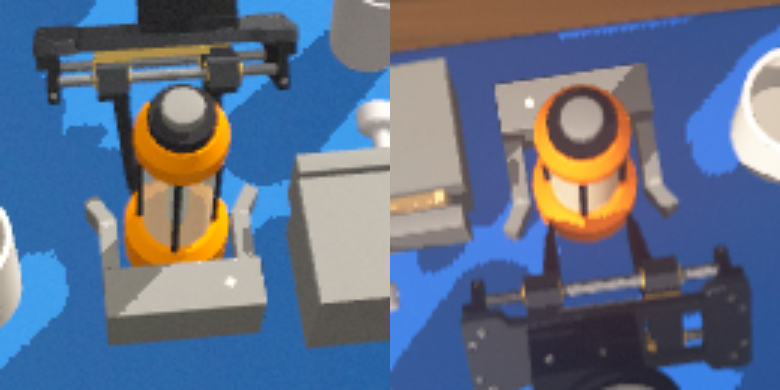

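The lantern is upright between the rails, with its foot almost at the back block (right half, foot at (585,205)). There is no end-stop force yet, so I'm creeping on.

Emit:
send_rows([
  {"tx": 0.01,"ty": 0,"tz": 0.011,"ax": 0,"ay": 0,"az": 0},
  {"tx": 0.01,"ty": 0,"tz": 0.011,"ax": 0,"ay": 0,"az": 0},
])

```text
time: 15.3
eef_pos: [0.6289, 0.084, 0.1229]
tcp_rot: [[0.666, 0.111, 0.738], [0.073, -0.994, 0.084], [0.742, -0.002, -0.67]]
ft_force: [-4.2, -0.8, 3.2]
grip_width: 0.522
grip_force: 2.3
```

Emit:
send_rows([
  {"tx": 0.01,"ty": 0,"tz": 0.011,"ax": 0,"ay": 0,"az": 0},
  {"tx": 0,"ty": 0,"tz": 0,"ax": 0,"ay": 0,"az": 0},
])

```text
time: 15.5
eef_pos: [0.6296, 0.0841, 0.1228]
tcp_rot: [[0.666, 0.111, 0.738], [0.073, -0.994, 0.084], [0.742, -0.002, -0.67]]
ft_force: [-6.4, -0.5, 3.8]
grip_width: 0.525
grip_force: 2.7
```

Emit:
send_rows([
  {"tx": 0.008,"ty": 0,"tz": 0.009,"ax": 0,"ay": 0,"az": 0},
  {"tx": 0,"ty": 0,"tz": 0,"ax": 0,"ay": 0,"az": 0},
])

```text
time: 15.7
eef_pos: [0.6298, 0.0841, 0.1227]
tcp_rot: [[0.667, 0.111, 0.737], [0.073, -0.994, 0.084], [0.742, -0.002, -0.671]]
ft_force: [-7.6, -2.2, 3.8]
grip_width: 0.521
grip_force: 4.0
```

```bash
python3 - <<'E'
from plan import *
s=bot.observe();print(s['time'],D(s['eef_pos']).round(4),s['ft_force'],s['grip_force'])
lantern('t8')
E
```

```text
15.7 [-0.0274  0.0001  0.0127] [-7.63901907 -2.23742924  3.7577193 ] 3.9843899983679876
button px [268.1 123.5] [261, 116, 15, 16, 197] dock [0.0046 0.0008 0.18  ] orange x 252 286 y 112 163
```

Push force is rising and the TCP has stopped, so the lantern is home against the back block. Next I plan the retreat and the move to vertical.

```bash
cat > sim.py <<'E'
from plan import *; import kin
F=np.diag([-1,-1,1])
def sim(wps,show=True):
    s=bot.observe();p=np.array(s['eef_pos']);R=Ro.from_matrix(s['tcp_rot']);q=np.array(s['joint_positions']);bad=0
    for w,M,n in wps:
        M=Ro.from_matrix(M);sl=Slerp([0,1],Ro.concatenate([R,M]));m=0
        for i in range(1,n+1):
            qn,c=kin.ik(p+(np.array(w)-p)*i/n,sl(i/n).as_matrix(),q);m=max(m,(abs(qn-q)/[.155,.155,.195,.22,.22,.22]).max());bad=max(bad,c);q=qn
        p,R=np.array(w),M
        if show: print(q.round(2),'speed frac',m.round(2),'cost %.0e'%bad)
    return q
E
python3 - <<'E'
from sim import *
im=cv2.imread('pics/s7.png') if False else None
ct,cs=bot.calibration('top'),bot.calibration('scene')
pr=[];
for c,uv in((ct,(268.3,124.3)),(cs,(291,237.3))):
    K=np.array(c['mtx']);u=cv2.undistortPoints(np.array(uv,float).reshape(1,1,2),K,np.array(c['dist_coeffs']))
    pr.append((np.c_[np.array(c['R']),np.array(c['t'])],u.reshape(2,1)))
X=cv2.triangulatePoints(pr[0][0],pr[1][0],pr[0][1],pr[1][1]);print('button',(X[:3]/X[3]).ravel(),D((X[:3]/X[3]).ravel()))
for psi in (0,20,40,-30):
  print(psi);sim([(W(-.09,0,.013),rot(0,48)@F,8),(W(-.09,0,.24),rot(0,48)@F,12),(W(-.06,0,.26),rot(psi,25)@F,12),(W(.004,.001,.25),rot(0,0)@F,12)])
E
```

```text
button [0.65823596 0.08858819 0.29638784] [0.00140278 0.00144297 0.18638784]
0
[-0.03  0.51  2.33  2.94  0.54 -1.49] speed frac 0.1 cost 3e-19
[-0.03  0.06  2.06  0.5   0.22  0.99] speed frac 2.5 cost 3e-19
[0.   0.17 1.69 0.06 0.85 1.44] speed frac 0.56 cost 3e-19
[0.03 0.46 1.23 0.   1.45 1.49] speed frac 0.23 cost 3e-19
20
[-0.03  0.51  2.33  2.94  0.54 -1.49] speed frac 0.1 cost 3e-19
[-0.03  0.06  2.06  0.5   0.22  0.99] speed frac 2.5 cost 3e-19
[-0.07  0.19  1.67  0.27  0.92  0.91] speed frac 0.29 cost 3e-19
[0.03 0.46 1.23 0.   1.45 1.49] speed frac 0.31 cost 3e-19
40
[-0.03  0.51  2.33  2.94  0.54 -1.49] speed frac 0.1 cost 3e-19
[-0.03  0.06  2.06  0.5   0.22  0.99] speed frac 2.5 cost 3e-19
[-0.13  0.22  1.62  0.4   1.06  0.47] speed frac 0.43 cost 3e-19
[0.03 0.46 1.23 0.   1.45 1.49] speed frac 0.47 cost 7e-19
-30
[-0.03  0.51  2.33  2.94  0.54 -1.49] speed frac 0.1 cost 3e-19
[-0.03  0.06  2.06  0.5   0.22  0.99] speed frac 2.5 cost 3e-19
[ 0.12  0.21  1.64 -0.27  0.93  2.23] speed frac 1.39 cost 3e-19
[0.03 0.46 1.23 0.   1.45 1.49] speed frac 0.37 cost 3e-19
```

```bash
python3 - <<'E'
from sim import *
w=[(W(-.095,0,.016),rot(0,48)@F,8),(W(-.10,0,.06),rot(25,48)@F,10),(W(-.09,0,.25),rot(25,45)@F,16),(W(-.05,0,.27),rot(12,20)@F,10),(W(.003,.001,.23),rot(0,0)@F,8)]
sim(w);rows(w)
E
```

```text
[-0.03  0.5   2.34  2.94  0.54 -1.49] speed frac 0.1 cost 8e-19
[-0.25  0.4   2.26  1.86  0.58 -0.94] speed frac 0.51 cost 8e-19
[-0.22  0.09  1.96  0.9   0.68  0.2 ] speed frac 0.37 cost 8e-19
[-0.03  0.22  1.58  0.14  1.02  1.17] speed frac 0.61 cost 7e-18
[0.03 0.47 1.27 0.   1.41 1.49] speed frac 0.24 cost 7e-18
0 {'tx': -0.11, 'tz': -0.13}
1 {'tx': -0.1, 'tz': -0.13}
2 {'tx': -0.11, 'tz': -0.13}
3 {'tx': -0.11, 'tz': -0.13, 'ax': -0.02, 'ay': 0.02}
4 {'tx': -0.11, 'tz': -0.14}
5 {'tx': -0.1, 'tz': -0.13}
6 {'tx': -0.11, 'tz': -0.13}
7 {'tx': -0.11, 'tz': -0.13}
8 {'tx': 0.06, 'tz': -0.07, 'ax': 0.38, 'az': -0.34}
9 {'tx': 0.06, 'tz': -0.06, 'ax': 0.36, 'az': -0.32}
10 {'tx': 0.06, 'tz': -0.07, 'ax': 0.38, 'az': -0.34}
11 {'tx': 0.06, 'tz': -0.06, 'ax': 0.36, 'az': -0.34}
12 {'tx': 0.06, 'tz': -0.07, 'ax': 0.38, 'az': -0.34}
13 {'tx': 0.05, 'ty': -0.01, 'tz': -0.07, 'ax': 0.36, 'az': -0.32}
14 {'tx': 0.06, 'tz': -0.06, 'ax': 0.38, 'az': -0.34}
15 {'tx': 0.06, 'tz': -0.07, 'ax': 0.36, 'az': -0.34}
16 {'tx': 0.06, 'tz': -0.06, 'ax': 0.38, 'az': -0.34}
17 {'tx': 0.06, 'ty': -0.01, '
[... 1505 characters left out ...]
tz': -0.01, 'ax': -0.14, 'ay': -0.5, 'az': 0.22}
44 {'tx': 0.09, 'ty': 0.03, 'tz': 0.14, 'ax': -0.06, 'ay': -0.5, 'az': 0.3}
45 {'tx': 0.09, 'ty': 0.02, 'tz': 0.13, 'ax': -0.04, 'ay': -0.5, 'az': 0.3}
46 {'tx': 0.1, 'ty': 0.02, 'tz': 0.13, 'ax': -0.06, 'ay': -0.5, 'az': 0.3}
47 {'tx': 0.11, 'ty': 0.01, 'tz': 0.13, 'ax': -0.04, 'ay': -0.5, 'az': 0.28}
48 {'tx': 0.12, 'ty': 0.01, 'tz': 0.12, 'ax': -0.06, 'ay': -0.5, 'az': 0.3}
49 {'tx': 0.11, 'ty': 0.01, 'tz': 0.12, 'ax': -0.06, 'ay': -0.48, 'az': 0.3}
50 {'tx': 0.13, 'ty': 0.01, 'tz': 0.11, 'ax': -0.04, 'ay': -0.5, 'az': 0.3}
51 {'tx': 0.13, 'tz': 0.11, 'ax': -0.06, 'ay': -0.5, 'az': 0.3}
end [0.66   0.0883 0.3398] dock [0.0031 0.001  0.2298]
```

Emit:
send_rows([
  {"tx": -0.04,"ty": 0,"tz": -0.045,"ax": 0,"ay": 0,"az": 0},
  {"tx": -0.1,"ty": 0,"tz": -0.12,"ax": 0,"ay": 0,"az": 0},
  {"tx": -0.11,"ty": 0,"tz": -0.13,"ax": 0,"ay": 0,"az": 0},
  {"tx": -0.11,"ty": 0,"tz": -0.13,"ax": 0,"ay": 0,"az": 0},
  {"tx": -0.11,"ty": 0,"tz": -0.14,"ax": 0,"ay": 0,"az": 0},
  {"tx": -0.11,"ty": 0,"tz": -0.13,"ax": 0,"ay": 0,"az": 0},
  {"tx": -0.11,"ty": 0,"tz": -0.13,"ax": 0,"ay": 0,"az": 0},
  {"tx": -0.11,"ty": 0,"tz": -0.13,"ax": 0,"ay": 0,"az": 0},
  {"tx": -0.06,"ty": 0,"tz": -0.08,"ax": 0,"ay": 0,"az": 0},
])

```text
time: 16.65
eef_pos: [0.5625, 0.0766, 0.1256]
tcp_rot: [[0.666, 0.111, 0.738], [0.073, -0.994, 0.084], [0.742, -0.002, -0.67]]
ft_force: [0.9, -0.1, -0.1]
grip_width: 0.525
grip_force: 0.0
```

Emit:
send_rows([
  {"tx": 0.06,"ty": 0,"tz": -0.07,"ax": 0.37,"ay": 0,"az": -0.33},
  {"tx": 0.06,"ty": 0,"tz": -0.07,"ax": 0.37,"ay": 0,"az": -0.33},
  {"tx": 0.06,"ty": 0,"tz": -0.07,"ax": 0.37,"ay": 0,"az": -0.34},
  {"tx": 0.06,"ty": 0,"tz": -0.07,"ax": 0.37,"ay": 0,"az": -0.33},
  {"tx": 0.06,"ty": 0,"tz": -0.07,"ax": 0.37,"ay": 0,"az": -0.34},
  {"tx": 0.06,"ty": 0,"tz": -0.07,"ax": 0.37,"ay": 0,"az": -0.33},
  {"tx": 0.06,"ty": 0,"tz": -0.07,"ax": 0.37,"ay": 0,"az": -0.34},
  {"tx": 0.06,"ty": 0,"tz": -0.07,"ax": 0.37,"ay": 0,"az": -0.33},
  {"tx": 0.06,"ty": 0,"tz": -0.07,"ax": 0.37,"ay": 0,"az": -0.33},
  {"tx": 0.06,"ty": -0.01,"tz": -0.07,"ax": 0.37,"ay": 0,"az": -0.33},
])

```text
time: 17.65
eef_pos: [0.5573, 0.0752, 0.1715]
tcp_rot: [[0.572, 0.521, 0.633], [0.347, -0.854, 0.388], [0.743, -0.002, -0.669]]
ft_force: [1.2, -0.0, -0.3]
grip_width: 0.524
grip_force: 0.0
```

Emit:
send_rows([
  {"tx": 0.24,"ty": 0.01,"tz": -0.2,"ax": 0,"ay": -0.05,"az": 0},
  {"tx": 0.24,"ty": 0.01,"tz": -0.2,"ax": 0,"ay": -0.05,"az": 0},
  {"tx": 0.24,"ty": 0.01,"tz": -0.2,"ax": 0,"ay": -0.05,"az": 0},
  {"tx": 0.24,"ty": 0,"tz": -0.2,"ax": 0,"ay": -0.05,"az": 0},
  {"tx": 0.24,"ty": 0.01,"tz": -0.2,"ax": 0,"ay": -0.05,"az": 0},
  {"tx": 0.24,"ty": 0.01,"tz": -0.21,"ax": 0,"ay": -0.05,"az": 0},
  {"tx": 0.24,"ty": 0.01,"tz": -0.21,"ax": 0,"ay": -0.05,"az": 0},
  {"tx": 0.24,"ty": 0,"tz": -0.21,"ax": 0,"ay": -0.05,"az": 0},
  {"tx": 0.24,"ty": 0.01,"tz": -0.21,"ax": 0,"ay": -0.05,"az": 0},
  {"tx": 0.24,"ty": 0.01,"tz": -0.21,"ax": 0,"ay": -0.05,"az": 0},
  {"tx": 0.24,"ty": 0.01,"tz": -0.21,"ax": 0,"ay": -0.05,"az": 0},
  {"tx": 0.24,"ty": 0.01,"tz": -0.21,"ax": 0,"ay": -0.05,"az": 0},
])

```text
time: 18.85
eef_pos: [0.5678, 0.0755, 0.3613]
tcp_rot: [[0.606, 0.519, 0.603], [0.366, -0.855, 0.368], [0.706, -0.002, -0.708]]
ft_force: [0.7, 0.2, 0.2]
grip_width: 0.523
grip_force: 0.0
```

```bash
python3 - <<'E'
from sim import *
s=bot.observe();print(s['time'],np.array(s['joint_positions']).round(2),D(s['eef_pos']).round(4))
lantern('t9')
w=[(W(-.05,0,.27),rot(12,20)@F,10),(W(.003,.001,.23),rot(0,0)@F,8)]
sim(w);rows(w)
E
```

```text
18.85 [-0.22  0.09  1.96  0.89  0.68  0.2 ] [-0.0899 -0.0016  0.2513]
button px [268.2 123.5] [261, 116, 15, 16, 193] dock [0.0047 0.0008 0.18  ] orange x 252 286 y 112 163
[-0.03  0.22  1.58  0.14  1.02  1.17] speed frac 0.59 cost 7e-18
[0.03 0.47 1.27 0.   1.41 1.49] speed frac 0.24 cost 7e-18
0 {'tx': 0.07, 'ty': 0.03, 'tz': 0.03, 'ax': -0.14, 'ay': -0.5, 'az': 0.22}
1 {'tx': 0.08, 'ty': 0.03, 'tz': 0.02, 'ax': -0.14, 'ay': -0.5, 'az': 0.22}
2 {'tx': 0.08, 'ty': 0.02, 'tz': 0.03, 'ax': -0.14, 'ay': -0.5, 'az': 0.22}
3 {'tx': 0.07, 'ty': 0.03, 'tz': 0.02, 'ax': -0.14, 'ay': -0.5, 'az': 0.22}
4 {'tx': 0.08, 'ty': 0.02, 'tz': 0.01, 'ax': -0.14, 'ay': -0.5, 'az': 0.22}
5 {'tx': 0.09, 'ty': 0.02, 'tz': 0.02, 'ax': -0.14, 'ay': -0.5, 'az': 0.22}
6 {'tx': 0.08, 'ty': 0.02, 'tz': 0.01, 'ax': -0.14, 'ay': -0.5, 'az': 0.22}
7 {'tx': 0.08, 'ty': 0.02, 'ax': -0.14, 'ay': -0.5, 'az': 0.22}
8 {'tx': 0.08, 'ty': 0.01, 'tz': 0.01, 'ax': -0.14, 'ay': -0.5, 'az': 0.22}
9 {'tx': 0.09, 'ty': 0.02, 'ax': -0.14, 'ay': -0.5, 'az': 0.22}
10 {'tx': 0.09, 'ty': 0.03, 'tz': 0.14, 'ax': -0.06, 'ay': -0.5, 'az': 0.3}
11 {'tx': 0.09, 'ty': 0.02, 'tz': 0.13, 'ax': -0.04, 'ay': -0.5, 'az': 0.3}
12 {'tx': 0.1, 'ty': 0.02, 'tz': 0.13, 'ax': -0.06, 'ay': -0.5, 'az': 0.3}
13 {'tx': 0.11, 'ty': 0.01, 'tz': 0.13, 'ax': -0.06, 'ay': -0.5, 'az': 0.3}
14 {'tx': 0.11, 'ty': 0.01, 'tz': 0.12, 'ax': -0.04, 'ay': -0.48, 'az': 0.28}
15 {'tx': 0.12, 'ty': 0.01, 'tz': 0.11, 'ax': -0.06, 'ay': -0.5, 'az': 0.3}
16 {'tx': 0.12, 'ty': 0.01, 'tz': 0.12, 'ax': -0.06, 'ay': -0.5, 'az': 0.3}
17 {'tx': 0.13, 'tz': 0.1, 'ax': -0.04, 'ay': -0.5, 'az': 0.3}
end [0.66   0.0883 0.3401] dock [0.0031 0.001  0.2301]
```

Emit:
send_rows([
  {"tx": 0.07,"ty": 0.03,"tz": 0.03,"ax": -0.14,"ay": -0.5,"az": 0.22},
  {"tx": 0.08,"ty": 0.03,"tz": 0.02,"ax": -0.14,"ay": -0.5,"az": 0.22},
  {"tx": 0.08,"ty": 0.02,"tz": 0.03,"ax": -0.14,"ay": -0.5,"az": 0.22},
  {"tx": 0.07,"ty": 0.03,"tz": 0.02,"ax": -0.14,"ay": -0.5,"az": 0.22},
  {"tx": 0.08,"ty": 0.02,"tz": 0.01,"ax": -0.14,"ay": -0.5,"az": 0.22},
  {"tx": 0.09,"ty": 0.02,"tz": 0.02,"ax": -0.14,"ay": -0.5,"az": 0.22},
  {"tx": 0.08,"ty": 0.02,"tz": 0.01,"ax": -0.14,"ay": -0.5,"az": 0.22},
  {"tx": 0.08,"ty": 0.02,"tz": 0,"ax": -0.14,"ay": -0.5,"az": 0.22},
  {"tx": 0.08,"ty": 0.01,"tz": 0.01,"ax": -0.14,"ay": -0.5,"az": 0.22},
  {"tx": 0.09,"ty": 0.02,"tz": 0,"ax": -0.14,"ay": -0.5,"az": 0.22},
], grip=-1, force=10)

```text
time: 19.9
eef_pos: [0.6069, 0.0818, 0.3759]
tcp_rot: [[0.894, 0.315, 0.319], [0.296, -0.949, 0.108], [0.337, -0.002, -0.942]]
ft_force: [-0.6, -0.2, 0.4]
grip_width: 0.005
grip_force: 0.0
```

Emit:
send_rows([
  {"tx": 0.09,"ty": 0.03,"tz": 0.14,"ax": -0.05,"ay": -0.5,"az": 0.3},
  {"tx": 0.09,"ty": 0.02,"tz": 0.13,"ax": -0.05,"ay": -0.5,"az": 0.3},
  {"tx": 0.1,"ty": 0.02,"tz": 0.13,"ax": -0.05,"ay": -0.5,"az": 0.3},
  {"tx": 0.11,"ty": 0.01,"tz": 0.13,"ax": -0.05,"ay": -0.5,"az": 0.3},
  {"tx": 0.11,"ty": 0.01,"tz": 0.12,"ax": -0.05,"ay": -0.5,"az": 0.3},
  {"tx": 0.12,"ty": 0.01,"tz": 0.11,"ax": -0.05,"ay": -0.5,"az": 0.3},
  {"tx": 0.12,"ty": 0.01,"tz": 0.12,"ax": -0.05,"ay": -0.5,"az": 0.3},
  {"tx": 0.13,"ty": 0,"tz": 0.1,"ax": -0.05,"ay": -0.5,"az": 0.3},
  {"tx": 0,"ty": 0,"tz": 0,"ax": 0,"ay": 0,"az": 0},
])

```text
time: 20.8
eef_pos: [0.6599, 0.0887, 0.3341]
tcp_rot: [[0.994, 0.109, -0.009], [0.109, -0.994, 0.003], [-0.008, -0.004, -1.0]]
ft_force: [-0.4, 0.4, -0.6]
grip_width: 0.002
grip_force: 0.0
```

```bash
python3 - <<'E'
from sim import *
s=bot.observe();print(s['time'],np.array(s['joint_positions']).round(2),D(s['eef_pos']).round(4),s['ft_force'],s['grip_width'])
rows([(W(.003,.0012,.194),rot(0,0)@F,4)])
a=save('scene','s10.png');b=save('top','t10.png')
cv2.imwrite('pics/m10.png',np.hstack([cv2.resize(a[180:310,230:360,::-1],(390,390)),cv2.resize(b[65:195,205:335,::-1],(390,390))]))
E
```

```text
20.8 [0.03 0.47 1.27 0.   1.41 1.49] [0.003  0.0014 0.2241] [-0.37241206  0.38623943 -0.60762387] 0.002049455289240223
0 {'tz': 0.15, 'ax': -0.02, 'ay': 0.02}
1 {'tz': 0.15, 'ay': 0.02}
2 {'tz': 0.15, 'ax': -0.02, 'ay': 0.04}
3 {'tz': 0.15, 'ay': 0.02}
end [0.6597 0.0887 0.3041] dock [0.0029 0.0014 0.1941]
```

View pics/m10.png

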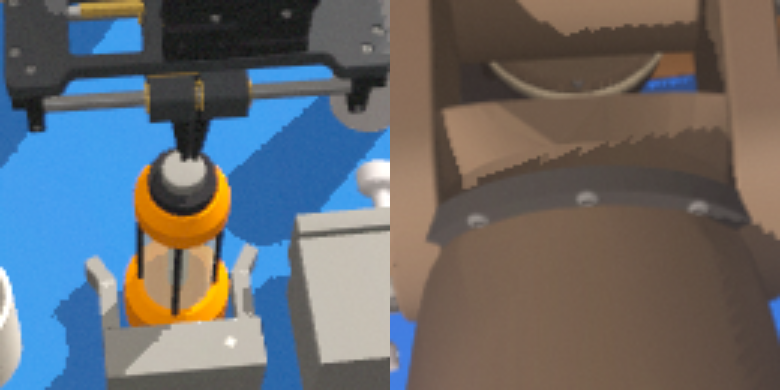

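The shut fingertips stand just above and in line with the button (left half, tips at (187,155), button at (185,175)). I'm lowering in small steps and watching the force.

Emit:
send_rows([
  {"tx": 0,"ty": 0,"tz": 0.15,"ax": -0.01,"ay": 0.03,"az": 0},
  {"tx": 0,"ty": 0,"tz": 0.15,"ax": -0.01,"ay": 0.03,"az": 0},
  {"tx": 0,"ty": 0,"tz": 0.15,"ax": -0.01,"ay": 0.03,"az": 0},
  {"tx": 0,"ty": 0,"tz": 0.12,"ax": -0.01,"ay": 0.02,"az": 0},
  {"tx": 0,"ty": 0,"tz": 0.03,"ax": 0,"ay": 0,"az": 0},
  {"tx": 0,"ty": 0,"tz": 0.03,"ax": 0,"ay": 0,"az": 0},
])

```text
time: 21.5
eef_pos: [0.6594, 0.0884, 0.3052]
tcp_rot: [[0.994, 0.109, 0.005], [0.109, -0.994, 0.0], [0.005, 0.0, -1.0]]
ft_force: [-1.1, 0.0, 1.1]
grip_width: 0.004
grip_force: 1.0
```

Emit:
send_rows([
  {"tx": 0,"ty": 0,"tz": 0.03,"ax": 0,"ay": 0,"az": 0},
  {"tx": 0,"ty": 0,"tz": 0.03,"ax": 0,"ay": 0,"az": 0},
])

```text
time: 21.7
eef_pos: [0.6595, 0.0885, 0.3025]
tcp_rot: [[0.994, 0.109, 0.006], [0.109, -0.994, 0.0], [0.006, 0.0, -1.0]]
ft_force: [-2.1, 0.5, 3.6]
grip_width: 0.005
grip_force: 1.8
```

Emit:
send_rows([
  {"tx": 0,"ty": 0,"tz": 0.03,"ax": 0,"ay": 0,"az": 0},
  {"tx": 0,"ty": 0,"tz": 0.03,"ax": 0,"ay": 0,"az": 0},
])

```text
time: 21.9
eef_pos: [0.6597, 0.0884, 0.3002]
tcp_rot: [[0.994, 0.109, 0.007], [0.109, -0.994, 0.0], [0.007, 0.001, -1.0]]
ft_force: [-3.6, -0.3, 18.2]
grip_width: 0.006
grip_force: 8.5
```

Force is 18 N, so the button is at its stop. I'm easing slightly while holding it, then releasing straight up.

Emit:
send_rows([
  {"tx": 0,"ty": 0,"tz": -0.01,"ax": 0,"ay": 0,"az": 0},
  {"tx": 0,"ty": 0,"tz": -0.005,"ax": 0,"ay": 0,"az": 0},
])

```text
time: 22.1
eef_pos: [0.6596, 0.0884, 0.3004]
tcp_rot: [[0.994, 0.109, 0.006], [0.109, -0.994, 0.0], [0.006, 0.001, -1.0]]
ft_force: [-1.5, -0.1, 5.0]
grip_width: 0.006
grip_force: 2.5
```

Emit:
send_rows([
  {"tx": 0,"ty": 0,"tz": -0.03,"ax": 0,"ay": 0,"az": 0},
  {"tx": 0,"ty": 0,"tz": -0.04,"ax": 0,"ay": 0,"az": 0},
  {"tx": 0,"ty": 0,"tz": -0.06,"ax": 0,"ay": 0,"az": 0},
  {"tx": 0,"ty": 0,"tz": -0.2,"ax": 0,"ay": 0,"az": 0},
  {"tx": 0,"ty": 0,"tz": -0.4,"ax": 0,"ay": 0,"az": 0},
  {"tx": 0,"ty": 0,"tz": -0.5,"ax": 0,"ay": 0,"az": 0},
  {"tx": 0,"ty": 0,"tz": -0.5,"ax": 0,"ay": 0,"az": 0},
  {"tx": -0.5,"ty": 0,"tz": -0.5,"ax": 0,"ay": 0,"az": 0},
  {"tx": -0.8,"ty": 0,"tz": -0.3,"ax": 0,"ay": 0,"az": 0},
  {"tx": -0.8,"ty": 0,"tz": 0,"ax": 0,"ay": 0,"az": 0},
  {"tx": -0.8,"ty": 0,"tz": 0,"ax": 0,"ay": 0,"az": 0},
  {"tx": 0,"ty": 0,"tz": 0,"ax": 0,"ay": 0,"az": 0},
])

```text
time: 23.3
eef_pos: [0.5112, 0.0725, 0.4275]
tcp_rot: [[0.994, 0.109, 0.007], [0.109, -0.994, 0.0], [0.007, 0.001, -1.0]]
ft_force: [0.6, 1.1, 0.4]
grip_width: 0.004
grip_force: 0.0
```

```bash
python3 - <<'E'
from plan import *
s=bot.observe();print(s['time'],s['eef_pos'],s['ft_force'],abs(np.array(s['dq'])).max())
a=save('scene','s11.png');b=save('top','t11.png')
cv2.imwrite('pics/m11.png',np.hstack([cv2.resize(a[150:350,130:420,::-1],(400,276)),cv2.resize(b[70:270,150:440,::-1],(400,276))]))
E
```

```text
23.3 [0.51123527 0.07252576 0.42750345] [0.63338698 1.05637701 0.4034873 ] 0.09247546471182244
```

View pics/m11.png

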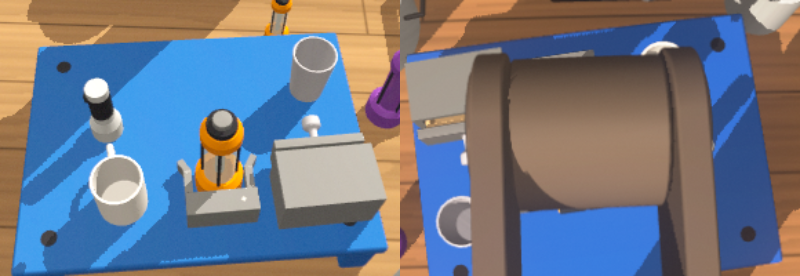

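The lantern stands upright in the dock at (220,155) with the button up. The tumbler, mug, torch and organiser are where they were, and the arm is clear.

```bash
python3 -c "
from station import bot
print(bot.close_job())"
```

```text
the job is handed in; nothing more can be done
None
```

I slid the lantern upright into the charging dock until it met the back block, pressed its button down to the stop and let it spring back up. I left everything else on the stool alone and handed the job in at about 23 s; the hand-in gave no verdict.

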